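# Hang the draining bottle on the carousel's empty hook

### The arm

A 6-joint arm with a two-finger parallel gripper is mounted at the origin on the work surface. World frame = base frame: x ahead of the robot, y to its left, z up, the work surface at z = 0. Lengths are in m, angles in rad, forces in N, time in s.
With the tool pointing down it reaches from about 0.375 to 0.9 m from the base axis. Payload 3.1 kg.
Tool frame: the origin (TCP) lies between the finger pads; the fingertips stand 25 mm ahead of it and the grasp point (between the pads) lies 6 mm ahead of it; y points along the fingers, x is the direction in which the jaws open and shut, and the axes are right-handed (so a half turn about y gives the same grasp; the last joint's range is limited). The gripper opens to 87 mm and grips with 3 to 60 N. Pads are 19 mm wide; open, the fingers measure 117 mm over their backs; the gripper's body (75 mm by 190 mm) begins 51 mm behind the grasp point.
Start: joints at [1.022, 0.527, 1.433, -0, 1.181, -0.178], TCP at [0.226, 0.583, 0.248] pointing down, gripper open.
Joint ranges: [-3.08, 3.08], [-0.75, 2.2], [0.22, 2.44], [-1.43, 4.57], [0, 2.65], [-2.85, 2.85]. Speed limits (rad/s): [2.79, 2.79, 3.14, 3.14, 3.14, 3.14].

### API

Orientations are given as a unit quaternion [x, y, z, w].
In Python, from rig import robot gives the robot as it stands.
- The arm moves only by the tool carry_out, never from a script. Its argument "moves" is a list of rows, each a list of 7 numbers: the opening, from 0 (shut) to 1 (fully open), then the shift along the tool's x, y, z in cm, then the turn, a rotation vector about the tool's x, y, z in rad. In form: [[grip, x, y, z, rx, ry, rz], ...]. A call has 1 to 20 rows; each row is the pose to reach, as a shift and turn from the pose commanded when the call began, along the tool's axes at that moment; what a row does not reach only later rows make up. A row lasts 1/10 s, in which the tool goes at most 50 mm and 8.59 degrees, less where a joint would pass 70% of its speed; a pose out of reach is approached as far as the arm can. A call with a gripper value outside its range is refused whole. The fingers move at their own pace and stop on an object; "force" is the grip in N (left out, the last holds). Time passes only in rows, so rows that repeat a pose let the fingers close. It gives the time, the measured TCP pose, the force and the opening at its end, in the units of the state.
- robot.get_obs(): the state, without advancing time (a new reading comes with each control period).
- robot.camera(name): name is "scene" or "top"; returns the picture (480x640x3 uint8, red, green, blue); there is no depth.
- robot.camera_params(name): a dict with "fx", "fy", "cx", "cy" (pixels), "extrinsics" (4x4, takes a point from camera to world coordinates). Camera axes: x right, y down, z forward; pixel columns grow to the right and rows downward; lengths in m; the calibration is good to about 2 mm. A picture is of the moment at which its call begins. camera_params takes no time and is no camera call.
- robot.hand_in(): hands the job in, once; it reports no verdict.
The state is a dict: "time": time; "q": joint angles; "joint_velocities": joint speeds; "joint_torque": joint torques, N m; "position": TCP position; "tool_rot": TCP orientation; "ft_force": force on the tool from outside, world axes, zero at the start; "moment": the same for the moment, N m; "grip_width": finger opening in m.
Only numpy, scipy, OpenCV 4.12 (cv2) and the standard library are available. Lean on these libraries where they do the work, as an engineer would, in place of code of your own. Each camera call takes 0.05 s, during which the arm holds its last target.

### The job

Take the glass bottle with the mint hanging loop out of the sloping cradle and stand it upright on the cork coaster, letting go of it, and turn the carousel so that its one empty hook points straight to the front of the ledge, towards the robot. Only when both are so, take the bottle again by its loop and hang it by the loop on that hook, leaving it hanging still with the hook to the front. The clean bottle must never touch the bare ledge, and the other bottles and small things around must stay where they are.

Things in the scene. Friction and masses are not known exactly. Their poses are not given: they have to be found in the camera images.
- bottle: Bottle to hang, about 160 g. Glass 54 mm across from z 0 to 88, shoulder, mint cap 44 mm across from z 100 to 115, then a flat upright mint loop up to z 161 (see eye_top). Origin in the centre of the base, z along the bottle. At the start it lies in the cradle, z leaning 45 degrees from upright towards the cradle's +x, y level. Grip it across the glass or across the loop's outer sides (along y).
- eye_top (a point): On the bottle's axis, 151 mm from the base: middle of the underside of the loop's top bar, which rests on the hook. Bottle axes. The loop is 40 mm wide outside along y, 10 mm thick along x, z 115 to 161; side bars 6 mm thick, top bar 10 mm high; its opening is 28 mm wide, from z 115 to 151, open right through along x.
- cradle: Fixed white and steel draining cradle, 200 x 85 mm, 165 mm high; origin on the ledge, x to its high end. Two wires 28 mm apart rise at 45 degrees and carry the bottle, base on a small stop, base centre at x -45, z 45 mm. The glass sides are free; cheek plates 62 mm apart beside the loop leave no room for fingers there. The bottle lifts out straight up or square to its slope.
- coaster: Fixed round cork coaster, 120 mm in diameter, 6 mm thick, lying on the ledge; origin under its centre, its top at z 6 mm.
- carousel_base: Fixed white foot (184 mm across, 18 mm high) and 22 mm post of the carousel; origin on the ledge on the turning axis, axes parallel to the world's (front is -x). The head on it: hub 56 mm across, top at z 256, and four level arms 90 degrees apart. Three carry a teether ring, a brush and a scoop fixed to them 100 mm from the axis, at most 62 mm wide, from z 80 to 248 mm.
- carousel (a joint): Angle of the carousel head (rad) about the upright axis through carousel_base, positive counter-clockwise from above. 0 and 2 pi: the empty hook points to -x, straight to the front; at angle a it points along (-cos a, -sin a). Turns both ways past a full turn with slight friction (about 0.06 N m) and stays where left; an arm can be pushed round sideways.
- empty_hook (a point): On the empty arm: top of the 8 mm round steel bar (bar axis at z 235, top at z 239 mm), 100 mm from the turning axis; x axis along the arm from the tip to the hub. The bottle's loop belongs on the bar between hub and turned-up tip.
- empty_hook_tip (a point): Top of the turned-up tip of the empty arm, 135 mm from the turning axis, at z 253 mm.
- table: The glossy black quartz ledge, top at z 0.
- feeder_a: small glass feeding bottle standing with a cream cap and a mint teat: glass 54 mm across, cap from z 100 to 115, 146 mm tall overall, origin under its base, z up. It has NO loop. A bystander: leave it where it is.
- feeder_b: small glass feeding bottle standing with a white cap and a mint teat: glass 54 mm across, cap from z 100 to 115, 146 mm tall overall, origin under its base, z up. It has NO loop. A bystander: leave it where it is.
- feeder_c: small glass feeding bottle standing with a grey cap and a mint teat: glass 54 mm across, cap from z 100 to 115, 146 mm tall overall, origin under its base, z up. It has NO loop. A bystander: leave it where it is.
- nipple: Loose mint silicone nipple standing on its 46 mm flange, 40 mm tall, origin under it. A bystander.
- collar: Loose white bottle collar ring, 46 mm across, 16 mm high, origin under it. A bystander.
- pacifier_case: White plastic pacifier case, 60 x 85 x 49 mm, lid clipped shut, origin under it. A bystander.
- jar: Small closed jar, 64 mm across, 85 mm tall, origin under it. A bystander.

How it is judged:
By the outcome, as a careful person would: the job done as asked, in the order asked, and still so for the second after the job is handed in, with the robot touching nothing.
It also fails if it takes over 72 s, if anything falls off the work surface, if the arm or the gripper's body presses on something with over 40 N, if the wrist force passes 120 N, or if a joint passes its speed limit or range.

## Working session

There is one attempt and no reset: what is moved stays moved. The work goes in short steps, Python scripts to look and compute and a tool call to move; the robot and the scene stay as the last step left them, time stands still between calls to the robot, and variables do not carry over. Pictures are saved under pics/ and viewed, and the job is handed in when it is done.

Besides the shell and the picture viewer there is one more tool, called after "Request:" by a JSON object that holds its "api" and its "payload", one argument or row to a line. carry_out: Moves the arm, as the interface text tells. Its arguments: {"type":"object","properties":{"moves":{"type":"array"},"force":{"type":"number"}},"required":["moves"]}

```bash
ls; mkdir -p pics; python3 - <<'E'
from rig import robot
import cv2,numpy as np
np.set_printoptions(precision=4,suppress=True)
for n in("scene","top"):
    im=robot.camera(n); cv2.imwrite(f"pics/{n}0.png",im[:,:,::-1]); p=robot.camera_params(n); print(n,p)
print(robot.get_obs())
E
```

```text
pics
scene {'fx': 582.9083389558642, 'fy': 582.9083389558642, 'cx': 312.4152293533208, 'cy': 237.77758617616055, 'extrinsics': array([[ 0.2216,  0.5423, -0.8104,  1.5974],
       [ 0.9751, -0.1166,  0.1885, -0.3445],
       [ 0.0077, -0.832 , -0.5547,  0.8752],
       [ 0.    ,  0.    ,  0.    ,  1.    ]])}
top {'fx': 542.213416922093, 'fy': 542.213416922093, 'cx': 318.53470344047344, 'cy': 244.41949829473054, 'extrinsics': array([[-0.0258, -0.9917,  0.1258,  0.4387],
       [-0.9995,  0.0277,  0.0131, -0.1014],
       [-0.0165, -0.1254, -0.992 ,  1.2417],
       [ 0.    ,  0.    ,  0.    ,  1.    ]])}
{'time': 0.1, 'q': array([ 1.0215,  0.5284,  1.4338,  0.    ,  1.1814, -0.1785]), 'joint_velocities': array([-0.001 , -0.0027, -0.0031, -0.    , -0.0011,  0.0017]), 'joint_torque': array([ -0.0005, -44.0986, -17.7151,   0.0634,   0.0534,  -0.0001]), 'position': array([0.2261, 0.582 , 0.2467]), 'tool_rot': array([ 0.5839,  0.3986, -0.3999, -0.5833]), 'ft_force': array([ 0.7132, -0.0584,  0.0301]), 'moment': array([-0.0245, -0.0318,  0.0147]), 'grip_width': 0.08742735548034145}
```

View pics/scene0.png

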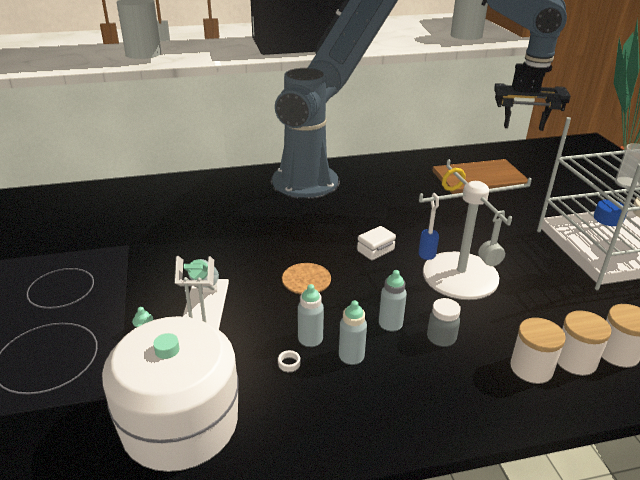

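View pics/top0.png

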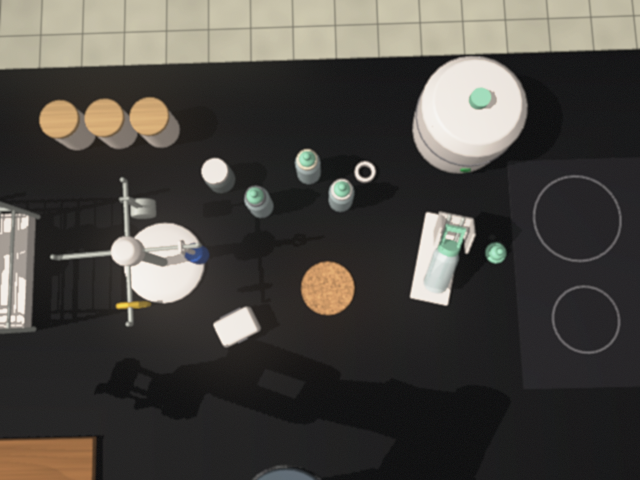

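The cradle bottle is in the top view at ~(447,255), with its loop towards the image top. The coaster is at (328,288) and the carousel hub at (127,250). The empty arm points to (55,257), which is +y, and the cradle sits near the cooker (scene (200,280)). I'll zoom in next.

```bash
python3 - <<'E'
import cv2
a=cv2.imread("pics/top0.png");b=cv2.imread("pics/scene0.png")
def crop(im,x0,x1,y0,y1,s,n): cv2.imwrite(n,cv2.resize(im[y0:y1,x0:x1],None,fx=s,fy=s,interpolation=cv2.INTER_CUBIC))
crop(a,400,520,200,320,5,"pics/c_cr.png")
crop(a,40,240,170,340,4,"pics/c_ca.png")
crop(b,120,240,240,350,5,"pics/c_scr.png")
crop(b,400,550,150,310,4,"pics/c_sca.png")
E
```

```text
(no output)
```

View pics/c_cr.png

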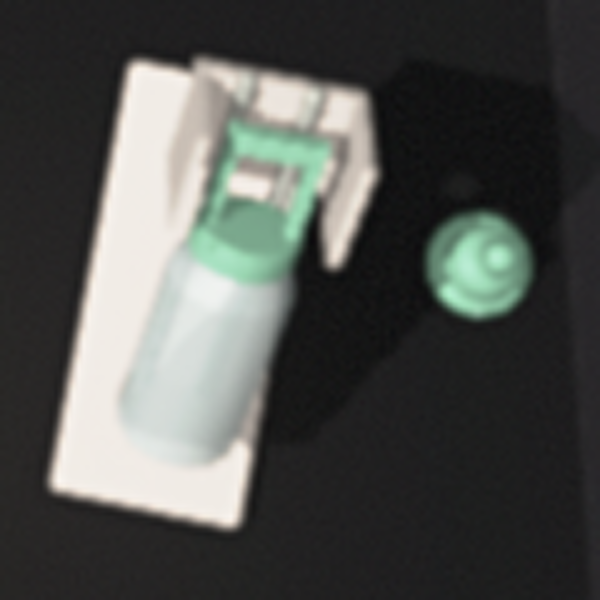

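View pics/c_ca.png

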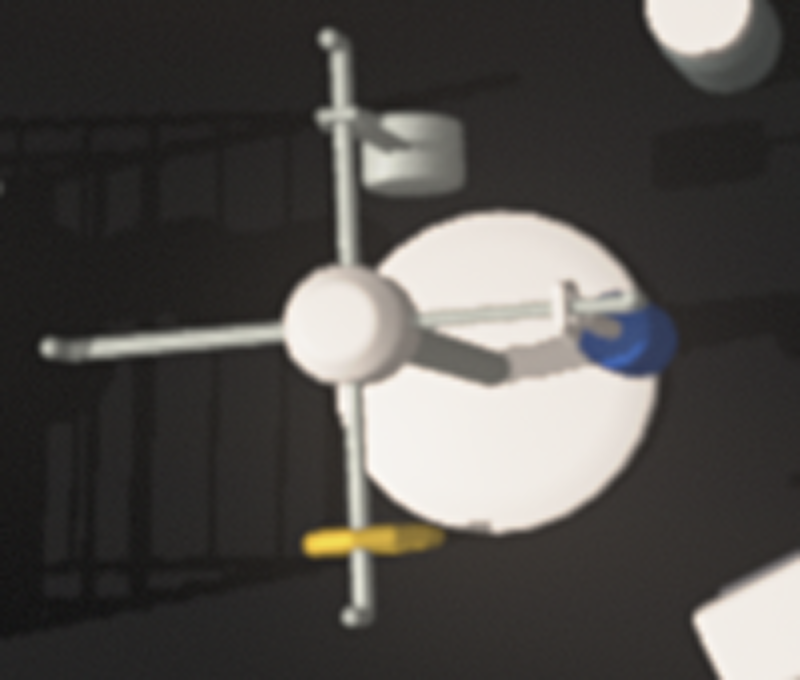

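View pics/c_scr.png

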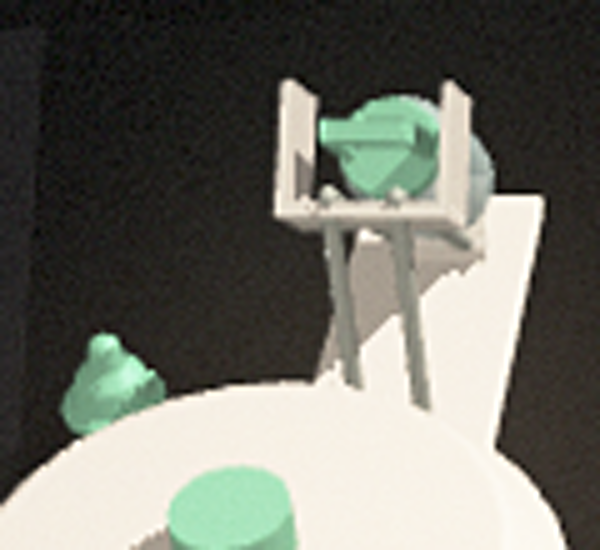

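View pics/c_sca.png

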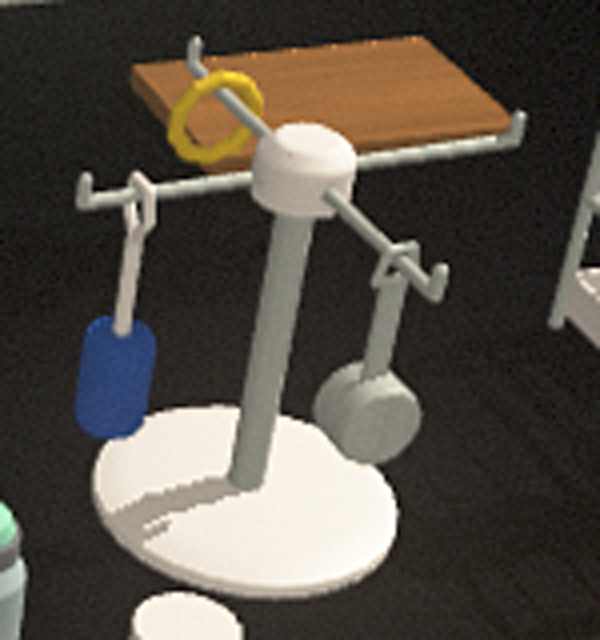

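```bash
cat > h.py <<'E'
import numpy as np,cv2
from rig import robot
from scipy.spatial.transform import Rotation as R
from scipy.optimize import least_squares
np.set_printoptions(precision=4,suppress=True)
P={n:robot.camera_params(n) for n in("scene","top")}
def proj(n,X):
    p=P[n];E=np.linalg.inv(p["extrinsics"]);c=np.atleast_2d(X)@E[:3,:3].T+E[:3,3]
    return np.c_[p["fx"]*c[:,0]/c[:,2]+p["cx"],p["fy"]*c[:,1]/c[:,2]+p["cy"]]
def plane(n,uv,z):
    p=P[n];E=p["extrinsics"];d=E[:3,:3]@[(uv[0]-p["cx"])/p["fx"],(uv[1]-p["cy"])/p["fy"],1]
    return E[:3,3]+d*(z-E[2,3])/d[2]
def crop(im,x0,x1,y0,y1,s,f): cv2.imwrite(f,cv2.resize(im[y0:y1,x0:x1,::-1],None,fx=s,fy=s,interpolation=cv2.INTER_CUBIC))
def pose():
    o=robot.get_obs(); return o["position"],R.from_quat(o["tool_rot"]),o
E
python3 - <<'E'
from h import *
# carousel
tips_t={'e':(51.8,256.8),'s':(121.5,179.5),'r':(128,324.3),'b':(198,244.5)}
tips_s={'r':(448.8,160.5),'e':(529.5,178.8),'s':(510,217),'b':(420.8,195)}
off={'e':0,'s':-np.pi/2,'r':np.pi/2,'b':np.pi}
def tip(x,k,r=.135,z=.253):
    a=x[2]+off[k]; return [x[0]-r*np.cos(a),x[1]-r*np.sin(a),z]
def f(x):
    r=[]
    for n,t in(("top",tips_t),("scene",tips_s)):
        for k in t: r+=list(proj(n,tip(x,k))[0]-t[k])
    return r
s=least_squares(f,[.45,.35,-1.57]);print("car",s.x,np.array(f(s.x)).reshape(-1,2).round(1).tolist())
print("foot",plane("top",(165,263),.018),"hub",plane("top",(126.5,250.5),.256))
print("coaster",plane("top",(327.9,288.2),.006),plane("scene",(306.5,278.5),.006))
# cradle plate corners
for uv in((426,212.4),(410,298),(448.3,305.7)): print(plane("top",uv,.004))
for n,c in dict(fa=(307,157),fb=(256,195),fc=(342,187)).items(): print(n,plane("top",c,.13))
print("jar",plane("top",(215,172),.085),"case",plane("top",(237,326),.049),"nip",plane("top",(496,253),.02))
print("pot",plane("top",(475,105),.2), "rack", plane("top",(35,215),.25),plane("top",(35,330),.25),plane("scene",(567,120),.2))
# bottle in cradle: fit cradle x,y,yaw from bottle features, in bottle frame
feat=[("top",(400+238/5,200+127/5),None)]
E
```

```text
car [ 0.563   0.2701 -1.5106] [[0.1, -0.1], [0.1, -0.3], [-0.5, -0.3], [-0.7, -0.5], [-0.7, -0.3], [-0.4, -0.2], [-0.4, -0.2], [0.0, -0.9]]
foot [0.561  0.2652 0.018 ] hub [0.5623 0.2653 0.256 ]
coaster [ 0.4945 -0.1038  0.006 ] [ 0.4986 -0.1027  0.006 ]
[ 0.6632 -0.3352  0.004 ]
[ 0.4675 -0.2891  0.004 ]
[ 0.4479 -0.3746  0.004 ]
fa [ 0.7662 -0.0672  0.13  ]
fb [0.6876 0.0416 0.13  ]
fc [ 0.6994 -0.139   0.13  ]
jar [0.7518 0.1369 0.085 ] case [0.4156 0.0968 0.049 ] nip [ 0.5629 -0.4848  0.02  ]
pot [ 0.8419 -0.4065  0.2   ] rack [0.6348 0.4411 0.25  ] [0.4216 0.4326 0.25  ] [0.1469 0.7797 0.2   ]
```

```bash
python3 - <<'E'
from h import *
p,r,o=pose(); print(p,"\n",r.as_matrix())
im=robot.camera("top");im2=robot.camera("scene")
psi=np.radians(-13.25);c=np.array([.5556,-.3549,0]);ex=np.array([np.cos(psi),np.sin(psi),0]);ey=np.array([-ex[1],ex[0],0]);ez=np.array([0,0,1.])
B=c-.045*ex+.045*ez;bz=(ex+ez)/2**.5;bx=(ex-ez)/2**.5
L=lambda x,y,z:B+bx*x+ey*y+bz*z
ring=lambda rr,z:[L(rr*np.cos(t),rr*np.sin(t),z) for t in np.linspace(0,6.28,25)]
pts=np.array(ring(.027,0)+ring(.027,.088)+ring(.022,.115)+[L(0,y,z) for y,z in((-.02,.161),(.02,.161),(.014,.151),(-.014,.151),(.014,.115),(-.014,.115),(.02,.115),(-.02,.115))])
cor=np.array([c+sx*.1*ex+sy*.0425*ey for sx in(-1,1) for sy in(-1,1)])
for n,i,b in(("top",im,(400,520,200,320)),("scene",im2,(130,250,230,340))):
    s=5;x0,x1,y0,y1=b
    k=cv2.resize(i[y0:y1,x0:x1,::-1],None,fx=s,fy=s,interpolation=cv2.INTER_CUBIC)
    for q in proj(n,np.r_[pts,cor]): cv2.circle(k,tuple(int(v) for v in ((q-[x0,y0])*s+s/2)),2,(0,0,255),-1)
    cv2.imwrite(f"pics/ov_{n}.png",k)
E
```

```text
[0.2261 0.582  0.2467] 
 [[ 0.3624 -0.001  -0.932 ]
 [ 0.932  -0.0017  0.3624]
 [-0.0019 -1.      0.0004]]
```

View pics/ov_top.png

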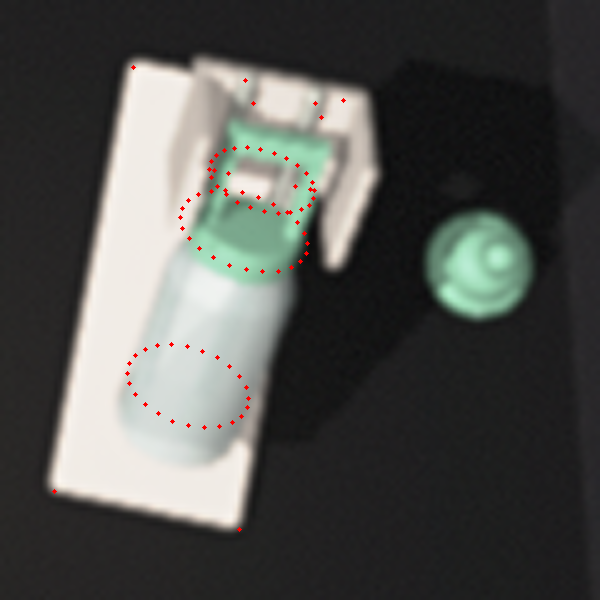

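View pics/ov_scene.png

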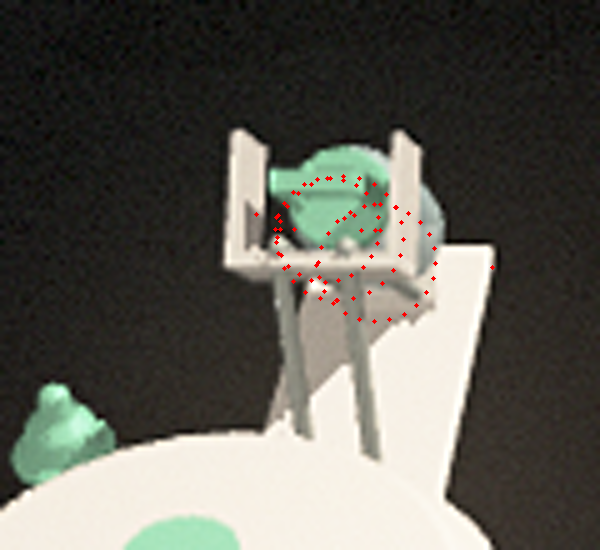

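```bash
python3 - <<'E'
from h import *
im=cv2.imread("pics/top0.png");im2=cv2.imread("pics/scene0.png")
def cr(i,x0,x1,y0,y1,s,f): cv2.imwrite(f,cv2.resize(i[y0:y1,x0:x1],None,fx=s,fy=s,interpolation=cv2.INTER_CUBIC))
cr(im,430,480,210,255,12,"pics/z1.png");cr(im2,170,225,250,295,12,"pics/z2.png")
E
```

```text
(no output)
```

View pics/z1.png

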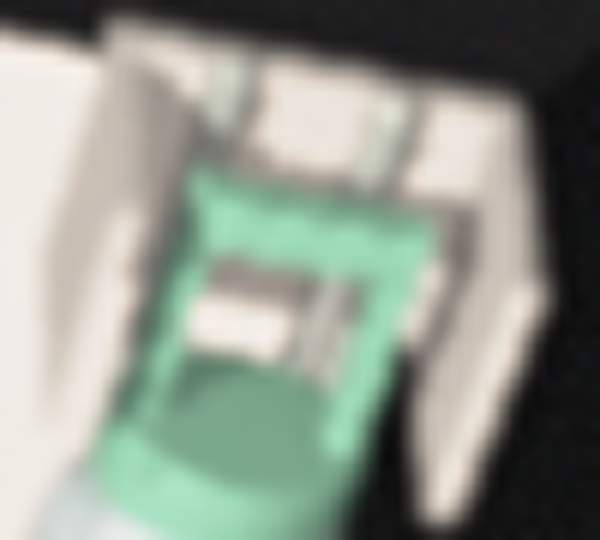

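View pics/z2.png

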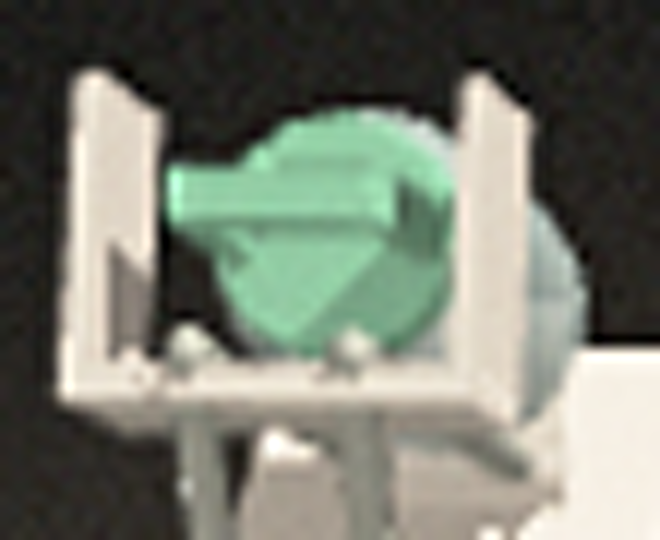

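```bash
cat > fit.py <<'E'
from h import *
def frame(psi,tilt):
    ex=np.array([np.cos(psi),np.sin(psi),0]);ey=np.array([-ex[1],ex[0],0]);ez=np.array([0,0,1.])
    bz=np.sin(tilt)*ex+np.cos(tilt)*ez;bx=np.cos(tilt)*ex-np.sin(tilt)*ez
    return bx,ey,bz
obs=[("top",(445.2,224.3),(-.005,.02,.161)),("top",(466.2,226.8),(-.005,-.02,.161)),
("top",(447.2,231.6),(-.005,.014,.151)),("top",(459.9,233.3),(-.005,-.014,.151)),
("scene",(183.7,263.4),(-.005,-.02,.161)),("scene",(183.7,267.8),(.005,-.02,.161)),
("scene",(202,263.4),(-.005,.02,.161)),("scene",(202.3,267.8),(.005,.02,.161))]
def f(x,ps=np.radians(-13.25),t=np.pi/4):
    bx,by,bz=frame(x[3],t)
    r=[]
    for n,uv,l in obs: r+=list(proj(n,np.array(x[:3])+bx*l[0]+by*l[1]+bz*l[2])[0]-uv)
    r.append((x[3]-ps)*100)
    return r
s=least_squares(f,[.5,-.34,.05,-.23]);print(s.x,np.degrees(s.x[3]));print(np.array(f(s.x)[:-1]).reshape(-1,2).round(1).tolist())
x=s.x;bx,by,bz=frame(x[3],np.pi/4);L=lambda a,b,c:x[:3]+bx*a+by*b+bz*c
ring=lambda rr,z:[L(rr*np.cos(t),rr*np.sin(t),z) for t in np.linspace(0,6.28,25)]
pts=np.array(ring(.027,0)+ring(.027,.088)+ring(.022,.115)+ring(.022,.1)+[L(-.005,y,z) for y,z in((-.02,.161),(.02,.161),(.014,.151),(-.014,.151))])
for n,b in(("top",(400,520,200,320)),("scene",(130,250,230,340))):
    k=5;x0,x1,y0,y1=b;i=cv2.imread(f"pics/{n}0.png")
    i=cv2.resize(i[y0:y1,x0:x1],None,fx=k,fy=k,interpolation=cv2.INTER_CUBIC)
    for q in proj(n,pts): cv2.circle(i,tuple(int(v) for v in ((q-[x0,y0])*k+k/2)),2,(0,0,255),-1)
    cv2.imwrite(f"pics/ov2_{n}.png",i)
c=np.array([.5556,-.3549,0]);d=x[:3]-c;psi=np.radians(-13.25);print("base in cradle",d@[np.cos(psi),np.sin(psi),0],d@[-np.sin(psi),np.cos(psi),0],d[2])
E
python3 fit.py
```

```text
[ 0.4949 -0.3376  0.0488 -0.2299] -13.171864125647646
[[0.8, 0.8], [-0.4, 2.3], [0.4, -1.9], [1.5, -0.9], [0.2, -0.2], [-0.1, 0.2], [1.4, -0.0], [0.9, 0.4]]
base in cradle -0.06304276013225336 0.002976913379400838 0.04884687262980007
```

View pics/ov2_top.png

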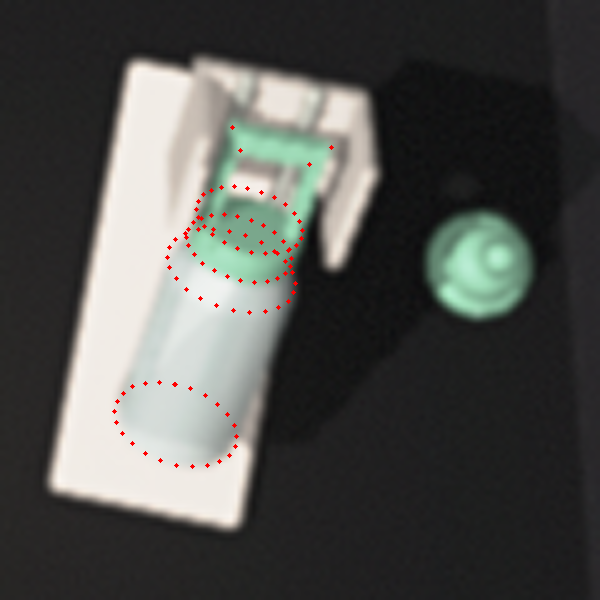

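View pics/ov2_scene.png

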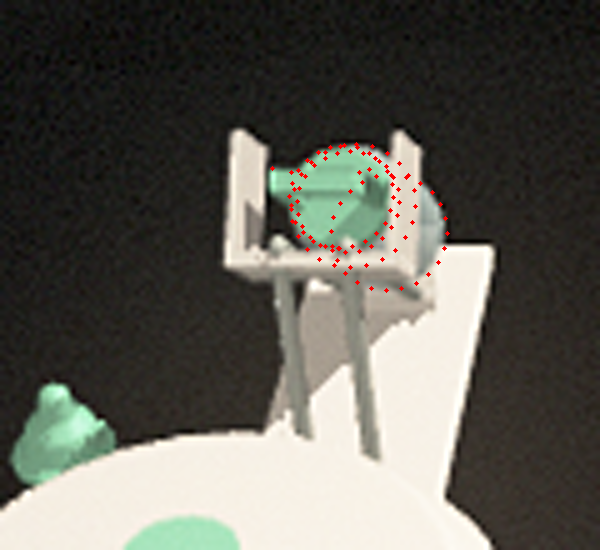

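The overlay of the fitted bottle matches both views. The base is near (0.495,-0.338,0.049) and the yaw is -13.2°. Next I'll plan the approach.

```bash
cat >> h.py <<'E'
def Rt(x,y):
    x=np.array(x,float);y=np.array(y,float);y/=np.linalg.norm(y);x-=y*(x@y);x/=np.linalg.norm(x)
    return R.from_matrix(np.c_[x,y,np.cross(x,y)])
def delta(pos,rot,verbose=True):
    p,r,o=pose()
    d=r.inv().apply(np.array(pos)-p)*100; rv=(r.inv()*rot).as_rotvec()
    if verbose: print("shift cm",d.round(2),"rv",rv.round(3),"n",round(np.linalg.norm(d)/5,1),round(np.degrees(np.linalg.norm(rv))/8.59,1))
    return d,rv
psi=np.radians(-13.2);EX=np.array([np.cos(psi),np.sin(psi),0]);EY=np.array([-EX[1],EX[0],0]);EZ=np.array([0,0,1.])
E
python3 - <<'E'
from h import *
delta([.40,-.10,.42],Rt(EY,-EZ))
E
```

```text
shift cm [-57.31 -17.24 -40.91] rv [-0.    -0.14  -0.001] n 14.5 0.9
```

Request:
{"api": "carry_out", "payload": {
  "moves": [
    [1,-4,-5,-3,0,0,0],
    [1,-8,-9,-6,0,0,0],
    [1,-57.3,-17.2,-40.9,0,-0.14,0],
    [1,-57.3,-17.2,-40.9,0,-0.14,0],
    [1,-57.3,-17.2,-40.9,0,-0.14,0],
    [1,-57.3,-17.2,-40.9,0,-0.14,0],
    [1,-57.3,-17.2,-40.9,0,-0.14,0],
    [1,-57.3,-17.2,-40.9,0,-0.14,0],
    [1,-57.3,-17.2,-40.9,0,-0.14,0],
    [1,-57.3,-17.2,-40.9,0,-0.14,0],
    [1,-57.3,-17.2,-40.9,0,-0.14,0],
    [1,-57.3,-17.2,-40.9,0,-0.14,0],
    [1,-57.3,-17.2,-40.9,0,-0.14,0],
    [1,-57.3,-17.2,-40.9,0,-0.14,0],
    [1,-57.3,-17.2,-40.9,0,-0.14,0],
    [1,-57.3,-17.2,-40.9,0,-0.14,0],
    [1,-57.3,-17.2,-40.9,0,-0.14,0],
    [1,-57.3,-17.2,-40.9,0,-0.14,0]
  ]
}}

```text
time: 2.0
position: [0.3993, -0.0986, 0.4191]
tool_rot: [-0.553, -0.439, 0.439, 0.555]
ft_force: [0.2, -0.9, 0.1]
grip_width: 0.087
```

```bash
python3 - <<'E'
from h import *
p,r,o=pose();print(p,r.as_matrix(),o["q"],o["time"])
t=np.radians(8); a=np.cos(t)*(EX-EZ)/2**.5+np.sin(t)*(-EX-EZ)/2**.5
G=np.array([.4945,-.339,.049])+.055*(EX+EZ)/2**.5
N=(EZ-EX)/2**.5
for k in(.13,.06,0): delta(G+k*N-.006*a,Rt(EY,a)); print(G+k*N-.006*a)
E
```

```text
[ 0.3993 -0.0986  0.4191] [[ 0.228  -0.0012 -0.9737]
 [ 0.9737  0.0013  0.228 ]
 [ 0.0009 -1.      0.0015]] [-0.5157  0.0376  1.6587  0.0005  1.447  -1.8565] 2.0
shift cm [-21.26  23.41  -9.12] rv [-0.647  0.     0.001] n 6.6 4.3
[ 0.4394 -0.3261  0.1846]
shift cm [-21.26  28.36 -14.08] rv [-0.647  0.     0.001] n 7.6 4.3
[ 0.4875 -0.3374  0.1351]
shift cm [-21.27  32.59 -18.33] rv [-0.647  0.     0.001] n 8.6 4.3
[ 0.5288 -0.3471  0.0927]
```

Request:
{"api": "carry_out", "payload": {
  "moves": [
    [1,-4.3,2.7,-1.8,-0.13,0,0],
    [1,-8.5,6,-3.6,-0.26,0,0],
    [1,-12.7,10,-5.4,-0.39,0,0],
    [1,-17,15,-7.3,-0.52,0,0],
    [1,-20,19,-8.5,-0.647,0,0],
    [1,-21.3,22.5,-9.1,-0.647,0,0],
    [1,-21.3,23.4,-9.1,-0.647,0,0],
    [1,-21.3,23.4,-9.1,-0.647,0,0],
    [1,-21.3,23.4,-9.1,-0.647,0,0]
  ]
}}

```text
time: 2.9
position: [0.4871, -0.3137, 0.2476]
tool_rot: [0.697, 0.534, -0.293, -0.379]
ft_force: [-1.1, 0.1, 0.7]
grip_width: 0.0873
```

```bash
python3 - <<'E'
from h import *
p,r,o=pose();print(p,o["q"],o["time"])
t=np.radians(8); a=np.cos(t)*(EX-EZ)/2**.5+np.sin(t)*(-EX-EZ)/2**.5
G=np.array([.4945,-.339,.049])+.055*(EX+EZ)/2**.5
N=(EZ-EX)/2**.5
for k in(.13,.06,0): delta(G+k*N-.006*a,Rt(EY,a)); print(G+k*N-.006*a)
im=robot.camera("top");cv2.imwrite("pics/t1.png",im[:,:,::-1]);im=robot.camera("scene");cv2.imwrite("pics/s1.png",im[:,:,::-1])
E
```

```text
[ 0.4871 -0.3137  0.2476] [-0.9343  0.3505  1.9363  0.7581  0.5108 -2.8537] 2.9
shift cm [-2.4   2.97  7.02] rv [-0.073 -0.023 -0.02 ] n 1.6 0.5
[ 0.4394 -0.3261  0.1846]
shift cm [-2.24  9.81  5.55] rv [-0.073 -0.023 -0.02 ] n 2.3 0.5
[ 0.4875 -0.3374  0.1351]
shift cm [-2.1  15.68  4.28] rv [-0.073 -0.023 -0.02 ] n 3.3 0.5
[ 0.5288 -0.3471  0.0927]
```

View pics/t1.png

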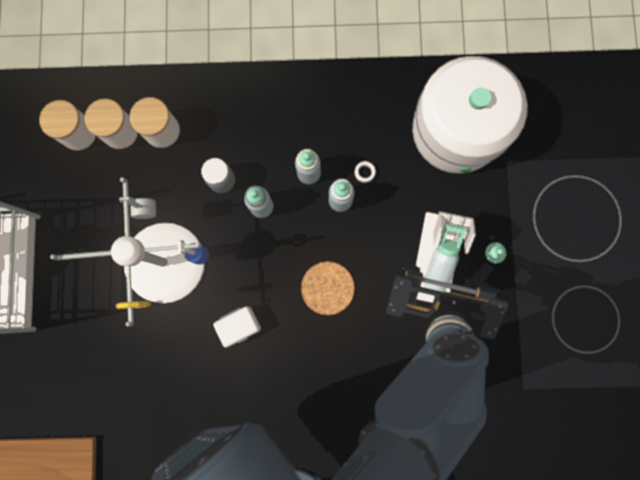

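View pics/s1.png

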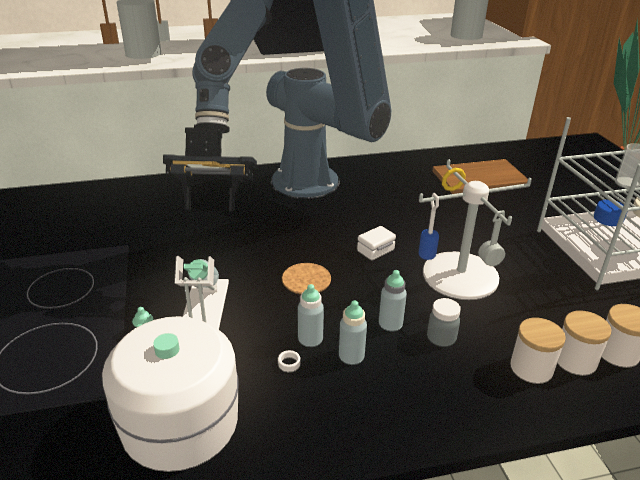

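The gripper is above the cradle, but joint 6 is at its limit. The jaws need the half-turn version. I'll fit a quick kinematic model to check reach ahead of time.

```bash
cat > kin.py <<'E'
from h import *
Ry=lambda a:R.from_euler('y',a);Rz=lambda a:R.from_euler('z',a)
def fk(q,P):
    a,b,h,d,L,e=P
    A=Rz(q[0]);B=A*Ry(q[1]);C=A*Ry(q[1]+q[2]);D=C*Rz(SG*q[3])*Ry(q[4])
    return A.apply([0,d,h])+B.apply([0,0,a])+C.apply([e,0,b])+D.apply([0,0,L]),D*Rz(q[5])
SG=1
D=[([1.0215,.5284,1.4338,0,1.1814,-.1785],[.2261,.582,.2467],[0.5839,.3986,-.3999,-.5833]),
([-0.5157,0.0376,1.6587,0.0005,1.447,-1.8565],[.3993,-.0986,.4191],[-0.553,-0.439,0.439,0.555]),
([-0.9343,0.3505,1.9363,0.7581,0.5108,-2.8537],[.4871,-.3137,.2476],[0.697,0.534,-0.293,-0.379])]
E
cat > kf.py <<'E'
import kin;from kin import *
for s in(1,-1):
    kin.SG=s
    S=least_squares(lambda P:np.concatenate([fk(q,P)[0]-p for q,p,_ in D]+[[.01*(P[5])]]),[.52,.38,.3,.11,.35,0])
    print(s,S.x,S.fun)
    for q,p,t in D: print((fk(q,S.x)[1].inv()*R.from_quat(t)).as_matrix().round(2).tolist())
E
python3 kf.py
```

```text
1 [0.5878 0.3917 0.2742 0.111  0.2804 0.1139] [ 0.     -0.      0.     -0.      0.      0.      0.     -0.     -0.
  0.0011]
[[-1.0, 0.0, -0.0], [-0.0, -0.0, 1.0], [0.0, 1.0, 0.0]]
[[-1.0, -0.0, -0.0], [-0.0, 0.0, 1.0], [-0.0, 1.0, -0.0]]
[[-1.0, 0.0, -0.0], [-0.0, 0.0, 1.0], [0.0, 1.0, -0.0]]
-1 [ 0.5254  0.3395 -0.2115  0.1391 -0.0304 -0.1438] [-0.0139  0.031   0.0294 -0.0048  0.0348  0.025  -0.0592 -0.0141 -0.0544
 -0.0014]
[[-1.0, 0.0, -0.0], [-0.0, -0.0, 1.0], [0.0, 1.0, 0.0]]
[[-1.0, -0.0, -0.0], [-0.0, 0.0, 1.0], [-0.0, 1.0, -0.0]]
[[-0.26, 0.25, -0.93], [-0.81, -0.58, 0.07], [-0.52, 0.77, 0.35]]
```

```bash
cat >> kin.py <<'E'
PP=[0.5878,0.3917,0.2742,0.111,0.2804,0.1139]
T=R.from_matrix([[-1,0,0],[0,0,1],[0,1,0]])
lo=np.array([-3.08,-.75,.22,-1.43,0,-2.85]);hi=np.array([3.08,2.2,2.44,4.57,2.65,2.85])
def ik(pos,rot,q0=None):
    best=None
    seeds=[q0] if q0 is not None else [[np.arctan2(pos[1],pos[0])-.2,.5,1.6,x,1.,y] for x in(0,.7,3.1,-.7) for y in(-1.5,.3,1.5)]
    for s in seeds:
        def f(q):
            p,r=fk(q,PP);return np.r_[(p-pos)*10,((r*T).inv()*rot).as_rotvec()]
        S=least_squares(f,np.clip(s,lo+.01,hi-.01),bounds=(lo,hi))
        if best is None or S.cost<best[1]-1e-9: best=(S.x,S.cost)
    return best
def show(n,pos,rot,q0=None):
    q,c=ik(pos,rot,q0);print(n,q.round(3),"cost %.1e"%c,"margin",np.minimum(q-lo,hi-q).min().round(2));return q
E
cat > plan.py <<'E'
from kin import *
N=(EZ-EX)/2**.5;Bp=np.array([.4945,-.339,.049])
Y=np.array([0,1.,0]);X=np.array([1.,0,0])
for td in(0,8,15,20):
    t=np.radians(td);a=np.cos(t)*(EX-EZ)/2**.5+np.sin(t)*(-EX-EZ)/2**.5
    G=Bp+.055*(EX+EZ)/2**.5
    q=None
    for k in(.15,.06,0): q=show(f"t{td} k{k}",G+k*N-.006*a,Rt(-EY,a),None)
    for yaw in(0,-13,-25):
        w=np.radians(yaw);ap=np.array([np.cos(t)*np.cos(w),np.cos(t)*np.sin(w),-np.sin(t)])
        C=np.array([.4955,-.1035,.006+.055+.002])
        show(f"  place yaw{yaw}",C-.006*ap,Rt([np.sin(w),-np.cos(w),0],ap))
        show(f"  place+.1 yaw{yaw}",C-.006*ap+[0,0,.1],Rt([np.sin(w),-np.cos(w),0],ap))
E
python3 plan.py
```

```text
t0 k0.15 [-1.186  0.474  2.198  1.645  0.618 -0.877] cost 1.2e-29 margin 0.24
t0 k0.06 [-1.053  0.659  2.103  1.914  0.583 -1.055] cost 6.3e-30 margin 0.34
t0 k0 [-0.981  0.767  2.02   2.032  0.569 -1.116] cost 8.4e-21 margin 0.42
  place yaw0 [-0.955  1.675  2.378  1.979  2.045 -2.382] cost 3.3e-18 margin 0.06
  place+.1 yaw0 [-1.004  1.475  2.44   1.84   1.97  -2.32 ] cost 1.3e-02 margin 0.0
  place yaw-13 [-0.708  1.73   2.406  2.378  2.409 -2.189] cost 2.0e-27 margin 0.03
  place+.1 yaw-13 [-0.648  1.62   2.44   2.354  2.574 -2.183] cost 2.8e-02 margin 0.0
  place yaw-25 [-0.414  1.663  2.371  3.177  2.463 -1.543] cost 1.1e-29 margin 0.07
  place+.1 yaw-25 [-0.283  1.454  2.44   3.506  2.384 -1.319] cost 1.1e-02 margin 0.0
t8 k0.15 [-1.119  0.424  2.115  1.28   0.509 -0.447] cost 2.0e-25 margin 0.32
t8 k0.06 [-1.001  0.608  2.027  1.547  0.433 -0.633] cost 4.3e-23 margin 0.41
t8 k0 [-0.937  0.718  1.949  1.677  0.404 -0.713] cost 9.9e-26 margin 0.4
  place yaw0 [-0.948  1.607  2.44   2.087  1.949 -2.332] cost 4.7e-05 margin 0.0
  place+.1 yaw0 [-1.048  1.28   2.44   1.876  1.696 
[... 1142 characters left out ...]
34  0.532  0.263] cost 6.8e-30 margin 0.46
t20 k0.06 [-0.925  0.574  1.899  0.722  0.422  0.248] cost 8.8e-20 margin 0.42
t20 k0 [-0.871  0.683  1.823  0.76   0.376  0.252] cost 2.6e-27 margin 0.38
  place yaw0 [-0.956  1.386  2.44   2.166  1.621 -2.122] cost 7.1e-03 margin 0.0
  place+.1 yaw0 [-0.944  0.868  2.44   2.079  1.2   -1.66 ] cost 2.3e-02 margin 0.0
  place yaw-13 [-0.571  1.591  2.44   2.797  2.254 -1.86 ] cost 2.9e-02 margin 0.0
  place+.1 yaw-13 [-0.541  0.7    2.44   2.879  0.943 -1.595] cost 4.8e-02 margin 0.0
  place yaw-25 [-0.308  1.377  2.44   3.358  1.906 -1.458] cost 5.0e-03 margin 0.0
  place+.1 yaw-25 [-0.231  0.884  2.44   3.496  1.31  -1.567] cost 2.0e-02 margin 0.0
```

```bash
cat > plan2.py <<'E'
from kin import *
C=np.array([.4955,-.1035,.006+.055+.002])
for td in(0,10,20,25):
  for yaw in range(-180,180,20):
    t=np.radians(td);w=np.radians(yaw);ap=np.array([np.cos(t)*np.cos(w),np.cos(t)*np.sin(w),-np.sin(t)])
    rr=[]
    for s in(1,-1):
      for dz in(0,.08):
        q,c=ik(C-.006*ap+[0,0,dz],Rt([s*np.sin(w),-s*np.cos(w),0],ap));rr.append((c<1e-10,q.round(2),np.minimum(q-lo,hi-q).min().round(2)))
    for s,r in((1,rr[:2]),(-1,rr[2:])):
      if r[0][0] and r[1][0]: print(td,yaw,s,r[0][1],r[0][2],r[1][2])
E
time python3 plan2.py
```

```text
0 -180 1 [-0.27  1.33  0.99 -0.39  2.35 -1.85] 0.3 0.24
0 -180 -1 [-0.27  1.33  0.99 -0.39  2.35  1.29] 0.3 0.24
0 -160 1 [-0.15  1.31  1.07 -0.65  2.22 -2.  ] 0.43 0.38
0 -160 -1 [-0.15  1.31  1.07 -0.65  2.22  1.14] 0.43 0.38
0 -140 1 [-0.04  1.28  1.21 -0.86  2.04 -2.05] 0.57 0.55
0 -140 -1 [-0.04  1.28  1.21 -0.86  2.04  1.09] 0.57 0.55
0 -120 1 [ 0.05  1.25  1.39 -1.05  1.84 -2.  ] 0.38 0.36
0 -120 -1 [ 0.05  1.25  1.39 -1.05  1.84  1.14] 0.38 0.36
0 -100 1 [ 0.12  1.23  1.61 -1.29  1.66 -1.86] 0.14 0.13
0 -100 -1 [ 0.12  1.23  1.61 -1.29  1.66  1.28] 0.14 0.13
0 -60 1 [ 0.09  1.33  2.06  4.29  1.67 -1.34] 0.28 0.28
0 -60 -1 [0.09 1.33 2.06 4.29 1.67 1.8 ] 0.28 0.28
0 -40 1 [-0.11  1.5   2.26  3.83  2.08 -1.19] 0.18 0.07
0 -40 -1 [-0.11  1.5   2.26  3.83  2.08  1.95] 0.18 0.07
0 20 1 [-1.1   1.46  2.23  1.67  1.63 -2.12] 0.21 0.11
0 20 -1 [-1.1   1.46  2.23  1.67  1.63  1.02] 0.21 0.11
0 40 1 [-1.09  1.31  2.02  1.36  1.53 -1.75] 0.42 0.34
0 40 -1 [-1.09  1.31  2.02  1.36  1.53  1.39] 0.42 0.34
0 60 1 [-1.01  1.24  1.79  1.09  1.62 -1.48] 0.65 0.58
0 60 -1 [-1.01  1.24  1.79  1.
[... 5064 characters left out ...]
  1.05  1.25 -1.34] 0.54 0.52
25 60 -1 [-0.96  1.    1.9   1.05  1.25  1.8 ] 0.54 0.52
25 80 1 [-0.87  1.01  1.68  0.78  1.44 -1.23] 0.76 0.74
25 80 -1 [-0.87  1.01  1.68  0.78  1.44  1.91] 0.76 0.74
25 100 1 [-0.76  1.04  1.49  0.57  1.64 -1.22] 0.95 0.91
25 100 -1 [-0.76  1.04  1.49  0.57  1.64  1.92] 0.93 0.87
25 120 1 [-0.64  1.08  1.32  0.38  1.82 -1.29] 0.83 0.74
25 120 -1 [-0.64  1.08  1.32  0.38  1.82  1.85] 0.83 0.74
25 140 1 [-0.52  1.11  1.21  0.17  1.95 -1.43] 0.7 0.61
25 140 -1 [-0.52  1.11  1.21  0.17  1.95  1.71] 0.7 0.61
25 160 1 [-0.4   1.13  1.15 -0.05  2.   -1.61] 0.65 0.56
25 160 -1 [-0.4   1.13  1.15 -0.05  2.    1.53] 0.65 0.56
real	2m21.558s
user	2m16.689s
sys	0m0.127s
```

```bash
python3 - <<'E'
from h import *
B=np.array([.4945,-.339,.049])
for n,uv in(("R low tip",(466.5,252.5)),("R upper",(475.5,234)),("R top",(473,219.5)),("L low",(434,240.5))):
    for z in(.10,.12,.14,.165):
        d=plane("top",uv,z)-B; print(n,z,"s",((d@EX+d[2])/2**.5).round(3),"n",((d[2]-d@EX)/2**.5).round(3),"y",(d@EY).round(3))
E
```

```text
R low tip 0.1 s 0.089 n -0.017 y -0.043
R low tip 0.12 s 0.101 n -0.0 y -0.038
R low tip 0.14 s 0.113 n 0.016 y -0.034
R low tip 0.165 s 0.128 n 0.036 y -0.028
R upper 0.1 s 0.119 n -0.047 y -0.055
R upper 0.12 s 0.131 n -0.03 y -0.05
R upper 0.14 s 0.142 n -0.013 y -0.045
R upper 0.165 s 0.156 n 0.008 y -0.039
R top 0.1 s 0.14 n -0.068 y -0.044
R top 0.12 s 0.151 n -0.051 y -0.04
R top 0.14 s 0.162 n -0.033 y -0.035
R top 0.165 s 0.176 n -0.012 y -0.029
L low 0.1 s 0.097 n -0.025 y 0.029
L low 0.12 s 0.109 n -0.008 y 0.032
L low 0.14 s 0.121 n 0.008 y 0.035
L low 0.165 s 0.135 n 0.029 y 0.039
```

Request:
{"api": "carry_out", "payload": {
  "moves": [
    [1,0,-1,0,0,0.14,0],
    [1,0,-1,0,0,0.28,0],
    [1,0,-1,0,0,0.42,0],
    [1,0,-1,0,0,0.56,0],
    [1,0,-1,0,0,0.7,0],
    [1,0,-1,0,0,0.84,0],
    [1,0,-1,0,0,0.98,0],
    [1,0,-1,0,0,1.12,0],
    [1,0,-1,0,0,1.26,0],
    [1,0,-1,0,0,1.4,0],
    [1,0,-1,0,0,1.54,0],
    [1,0,-1,0,0,1.68,0],
    [1,0,-1,0,0,1.82,0],
    [1,0,-1,0,0,1.96,0],
    [1,0,-1,0,0,2.1,0],
    [1,0,-1,0,0,2.24,0],
    [1,0,-1,0,0,2.38,0]
  ]
}}

```text
time: 4.7
position: [0.4807, -0.3119, 0.2577]
tool_rot: [-0.529, 0.154, -0.54, 0.636]
ft_force: [-0.7, -0.2, 0.1]
grip_width: 0.087
```

```bash
cat > plan3.py <<'E'
from kin import *
N=(EZ-EX)/2**.5;Bp=np.array([.4945,-.339,.049]);t=np.radians(20)
a=np.cos(t)*(EX-EZ)/2**.5+np.sin(t)*(-EX-EZ)/2**.5
G=Bp+.045*(EX+EZ)/2**.5;RG=Rt(-EY,a)
E
python3 - <<'E'
from plan3 import *
p,r,o=pose();print(p,o["q"],o["time"]);print((fk(o["q"],PP)[0]-p))
for k in(.13,.05,0): delta(G+k*N-.006*a,RG)
E
```

```text
[ 0.4807 -0.3119  0.2577] [-0.9439  0.3249  1.9403  0.738   0.5298 -0.4509] 4.7
[ 0. -0.  0.]
shift cm [-3.64  4.38 -7.39] rv [-0.124  0.73   0.07 ] n 1.9 5.0
shift cm [-2.63 12.2  -6.04] rv [-0.124  0.73   0.07 ] n 2.8 5.0
shift cm [-2.   17.09 -5.19] rv [-0.124  0.73   0.07 ] n 3.6 5.0
```

Request:
{"api": "carry_out", "payload": {
  "moves": [
    [1,-0.8,0.9,-1.5,-0.025,0.146,0.014],
    [1,-1.6,1.8,-3,-0.05,0.29,0.028],
    [1,-2.4,2.7,-4.5,-0.075,0.44,0.042],
    [1,-3.2,3.6,-6,-0.1,0.58,0.056],
    [1,-3.64,4.38,-7.39,-0.124,0.73,0.07],
    [1,-3.64,4.38,-7.39,-0.124,0.73,0.07],
    [1,-3.64,4.38,-7.39,-0.124,0.73,0.07]
  ]
}}

```text
time: 5.4
position: [0.4338, -0.326, 0.1782]
tool_rot: [0.336, -0.419, 0.66, -0.525]
ft_force: [0.1, 0.4, 0.3]
grip_width: 0.0873
```

```bash
python3 - <<'E'
from plan3 import *
p,r,o=pose();print(p,o["q"],o["time"])
for k in(.13,.05,0): delta(G+k*N-.006*a,RG)
im=robot.camera("top");crop(im,380,530,200,340,5,"pics/t2.png");im=robot.camera("scene");crop(im,120,270,130,340,3,"pics/s2.png")
E
```

```text
[ 0.4338 -0.326   0.1782] [-1.0104  0.4476  1.987   0.6898  0.4849  0.2023] 5.4
shift cm [-0.12 -0.02 -0.05] rv [-0.     0.007  0.001] n 0.0 0.0
shift cm [-0.1   7.5   2.69] rv [-0.     0.007  0.001] n 1.6 0.0
shift cm [-0.1  12.2   4.39] rv [-0.     0.007  0.001] n 2.6 0.0
```

View pics/t2.png

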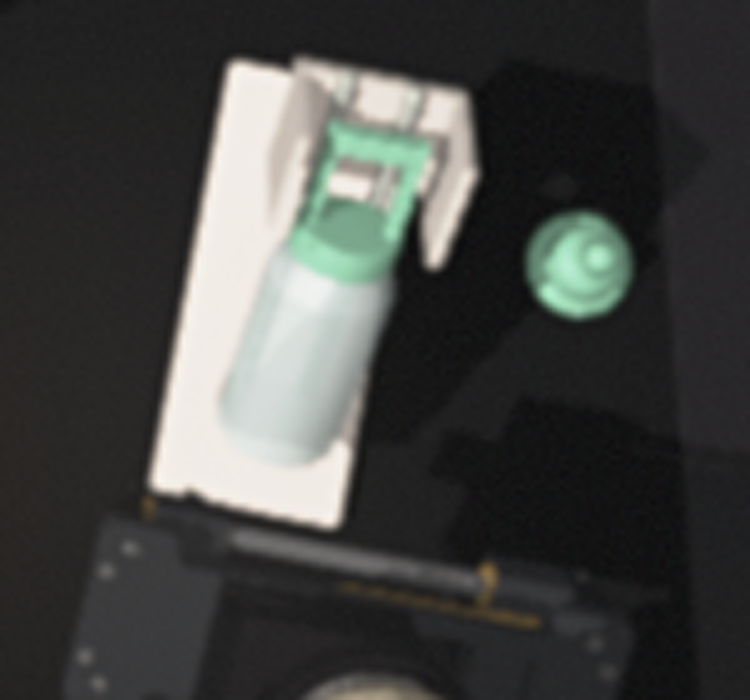

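View pics/s2.png

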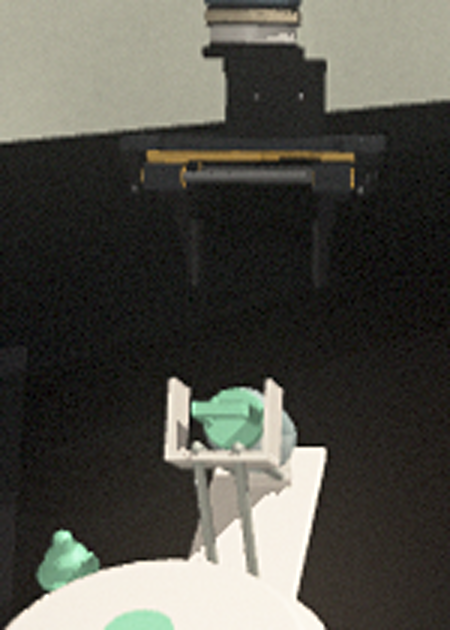

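Request:
{"api": "carry_out", "payload": {
  "moves": [
    [1,-0.1,2.5,0.9,0,0.007,0],
    [1,-0.1,5,1.8,0,0.007,0],
    [1,-0.1,7,2.5,0,0.007,0],
    [1,-0.1,9,3.2,0,0.007,0],
    [1,-0.1,10.5,3.8,0,0.007,0],
    [1,-0.1,11.5,4.1,0,0.007,0],
    [1,-0.1,12.2,4.4,0,0.007,0],
    [1,-0.1,12.2,4.4,0,0.007,0]
  ],
  "force": 15
}}

```text
time: 6.3
position: [0.5232, -0.3465, 0.0852]
tool_rot: [0.333, -0.422, 0.661, -0.523]
ft_force: [-0.2, 0.0, 0.4]
grip_width: 0.0873
```

```bash
python3 - <<'E'
from plan3 import *
p,r,o=pose();print(p,o["q"],o["time"],o["ft_force"])
delta(G-.006*a,RG)
im=robot.camera("top");crop(im,380,530,200,340,5,"pics/t3.png");im=robot.camera("scene");crop(im,120,270,180,340,4,"pics/s3.png")
E
```

```text
[ 0.5232 -0.3465  0.0852] [-0.8798  0.6939  1.8401  0.8126  0.3581  0.1907] 6.3 [-0.2374  0.0384  0.3503]
shift cm [-0.07 -0.11  0.01] rv [ 0.001 -0.002  0.001] n 0.0 0.0
```

View pics/t3.png

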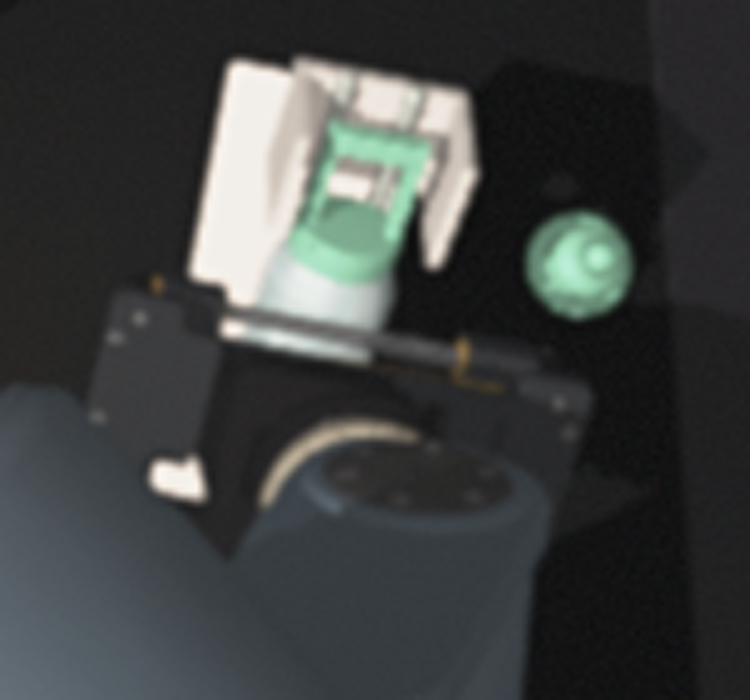

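View pics/s3.png

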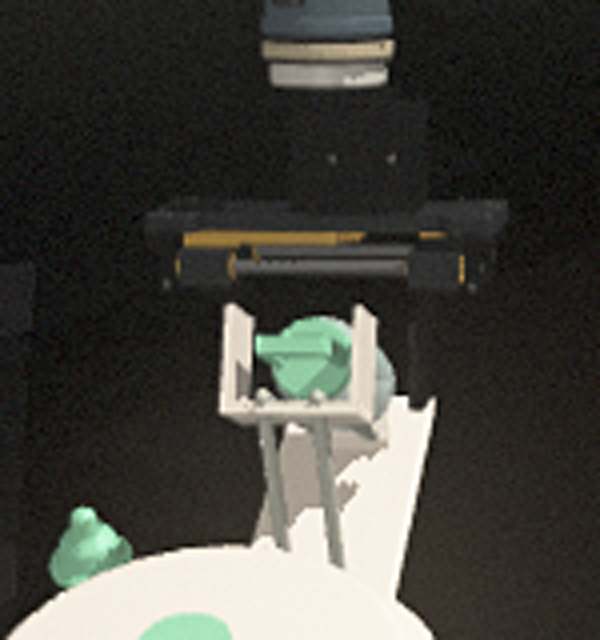

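Request:
{"api": "carry_out", "payload": {
  "moves": [
    [0.72,0,0,0,0,0,0],
    [0.66,0,0,0,0,0,0],
    [0.62,0,0,0,0,0,0],
    [0.55,0,0,0,0,0,0],
    [0.5,0,0,0,0,0,0],
    [0.5,0,0,0,0,0,0],
    [0.5,0,0,0,0,0,0]
  ],
  "force": 10
}}

```text
time: 7.1
position: [0.5228, -0.3462, 0.0856]
tool_rot: [0.333, -0.422, 0.661, -0.523]
ft_force: [-0.9, 1.7, 1.2]
grip_width: 0.0542
```

```bash
python3 - <<'E'
from plan3 import *
p,r,o=pose();print(p,o["time"],o["ft_force"],o["moment"],o["grip_width"])
E
```

```text
[ 0.5228 -0.3462  0.0856] 7.1 [-0.8573  1.7083  1.1776] [0.1454 0.4109 0.0814] 0.05415301838560476
```

```bash
cat >> plan3.py <<'E'
w=np.radians(45);ap=np.array([np.cos(t)*np.cos(w),np.cos(t)*np.sin(w),-np.sin(t)])
RP=Rt([np.sin(w),-np.cos(w),0],ap);Cc=np.array([.4955,-.1035,.006])
def PPos(dz): return Cc+[0,0,.045+dz]-.006*ap
E
python3 - <<'E'
from plan3 import *
from scipy.spatial.transform import Slerp
p,r,o=pose();q=o["q"]
L=p+.10*N
S=Slerp([0,1],R.concatenate([r,RP]))
A=[(L,r)]
pre=PPos(.08)
for u in np.linspace(0,1,11): A.append((L+(pre-L)*u+[0,0,.06*np.sin(np.pi*u)],S(u)))
A.append((PPos(0.0),RP))
for pos,rr in A:
    q,c=ik(pos,rr,q)
    base=pos+rr.apply([0,.006,0])  # grasp pt
    print(pos.round(3),q.round(2),"%.0e"%c)
delta(L,r)
d1,r1=delta(L+.5*(pre-L)+[0,0,.06],S(.5));delta(pre,RP)
print("rel"); 
for u in np.linspace(0,1,11)[1:]:
    pos=L+(pre-L)*u+[0,0,.06*np.sin(np.pi*u)]
    print((r.inv().apply(pos-L)*100).round(1),(r.inv()*S(u)).as_rotvec().round(3))
E
```

```text
[ 0.454 -0.33   0.156] [-0.98  0.51  1.96  0.73  0.45  0.2 ] 2e-31
[ 0.454 -0.33   0.156] [-0.98  0.51  1.96  0.73  0.45  0.2 ] 2e-31
[ 0.458 -0.308  0.172] [-1.    0.48  2.    0.9   0.53 -0.05] 1e-26
[ 0.461 -0.286  0.187] [-1.03  0.46  2.02  1.02  0.62 -0.25] 2e-29
[ 0.465 -0.263  0.198] [-1.06  0.46  2.05  1.1   0.72 -0.42] 2e-30
[ 0.469 -0.241  0.204] [-1.08  0.47  2.07  1.16  0.81 -0.57] 9e-31
[ 0.473 -0.219  0.205] [-1.09  0.51  2.09  1.21  0.9  -0.72] 2e-30
[ 0.476 -0.197  0.199] [-1.09  0.56  2.11  1.25  0.99 -0.87] 7e-31
[ 0.48  -0.174  0.189] [-1.09  0.64  2.12  1.28  1.06 -1.02] 1e-20
[ 0.484 -0.152  0.173] [-1.08  0.72  2.12  1.29  1.13 -1.17] 4e-23
[ 0.488 -0.13   0.154] [-1.06  0.82  2.11  1.29  1.2  -1.31] 5e-25
[ 0.492 -0.107  0.133] [-1.03  0.91  2.08  1.28  1.26 -1.42] 1e-23
[ 0.492 -0.107  0.053] [-1.03  1.1   2.04  1.33  1.22 -1.57] 7e-29
shift cm [ 0.02 -9.39 -3.43] rv [0. 0. 0.] n 2.0 0.0
shift cm [-11.25 -14.09  -2.06] rv [ 0.358 -0.353  0.384] n 3.6 4.2
shift cm [-22.5   -7.91  -5.76] rv [ 0.715 -0.706  0.769] n 4.9 8.4
rel
[-2.3 -1.5  0.5] [ 0.072 -0.071  0.077]
[-4.5 -2.9  1. ] [ 0.143 -0.141  0.154]
[-6.8 -4.   1.3] [ 0.215 -0.212  0.231]
[-9.  -4.6  1.5] [ 0.286 -0.282  0.307]
[-11.3  -4.7   1.4] [ 0.358 -0.353  0.384]
[-13.5  -4.3   1. ] [ 0.429 -0.423  0.461]
[-15.8  -3.4   0.4] [ 0.501 -0.494  0.538]
[-18.   -2.   -0.4] [ 0.572 -0.565  0.615]
[-20.3  -0.3  -1.3] [ 0.644 -0.635  0.692]
[-22.5   1.5  -2.3] [ 0.715 -0.706  0.769]
```

Smooth path. Now I'll firm up the grip and lift square to the slope.

Request:
{"api": "carry_out", "payload": {
  "moves": [
    [0.5,0,0,0,0,0,0],
    [0.5,0,0,0,0,0,0],
    [0.5,0,-0.5,-0.2,0,0,0],
    [0.5,0,-1.2,-0.45,0,0,0],
    [0.5,0,-2.2,-0.8,0,0,0],
    [0.5,0,-3.4,-1.25,0,0,0],
    [0.5,0,-4.6,-1.7,0,0,0],
    [0.5,0,-6,-2.2,0,0,0],
    [0.5,0,-7.5,-2.7,0,0,0],
    [0.5,0,-8.6,-3.1,0,0,0],
    [0.5,0,-9.4,-3.4,0,0,0],
    [0.5,0,-9.4,-3.4,0,0,0]
  ],
  "force": 30
}}

```text
time: 8.3
position: [0.4536, -0.3303, 0.1573]
tool_rot: [0.333, -0.422, 0.662, -0.522]
ft_force: [0.7, 0.7, -1.9]
grip_width: 0.0531
```

```bash
python3 - <<'E'
from plan3 import *
p,r,o=pose();print(p,o["time"],o["ft_force"],o["grip_width"])
im=robot.camera("top");crop(im,380,530,200,340,5,"pics/t4.png");im=robot.camera("scene");crop(im,120,270,150,340,4,"pics/s4.png")
E
```

```text
[ 0.4536 -0.3303  0.1573] 8.3 [ 0.7017  0.6967 -1.8686] 0.053076772541538315
```

View pics/t4.png

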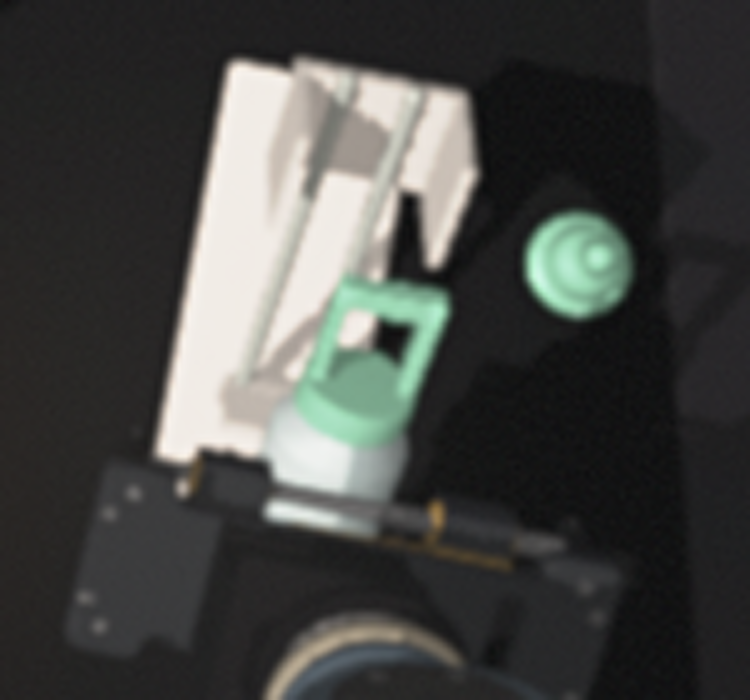

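View pics/s4.png

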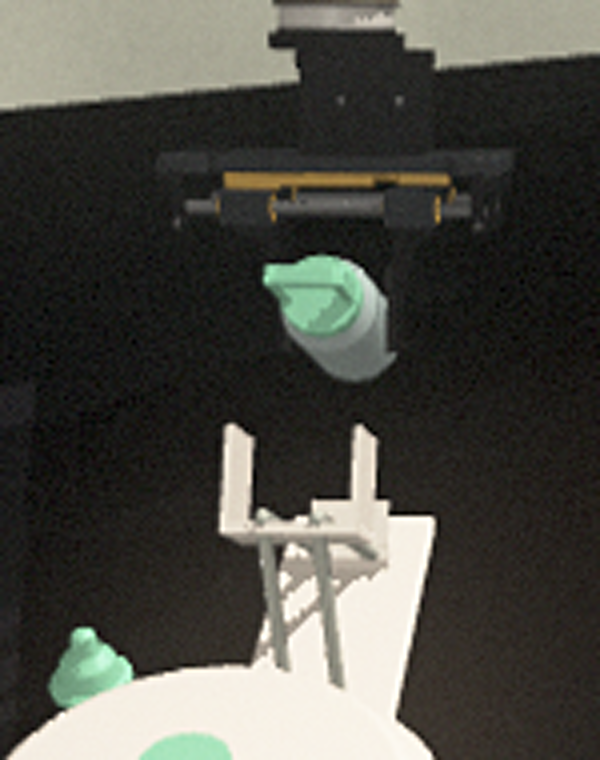

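The bottle is clear of the cradle, with the loop bar at ~(395,290) in the top crop. Next I'll swing it upright over the coaster.

Request:
{"api": "carry_out", "payload": {
  "moves": [
    [0.5,-1,-0.7,0.2,0.03,-0.03,0.03],
    [0.5,-2.3,-1.5,0.5,0.072,-0.071,0.077],
    [0.5,-4.5,-2.9,1,0.143,-0.141,0.154],
    [0.5,-6.8,-4,1.3,0.215,-0.212,0.231],
    [0.5,-9,-4.6,1.5,0.286,-0.282,0.307],
    [0.5,-11.3,-4.7,1.4,0.358,-0.353,0.384],
    [0.5,-13.5,-4.3,1,0.429,-0.423,0.461],
    [0.5,-15.8,-3.4,0.4,0.501,-0.494,0.538],
    [0.5,-18,-2,-0.4,0.572,-0.565,0.615],
    [0.5,-20.3,-0.3,-1.3,0.644,-0.635,0.692],
    [0.5,-21.6,0.8,-1.9,0.69,-0.68,0.74],
    [0.5,-22.5,1.5,-2.3,0.715,-0.706,0.769],
    [0.5,-22.5,1.5,-2.3,0.715,-0.706,0.769],
    [0.5,-22.5,1.5,-2.3,0.715,-0.706,0.769],
    [0.5,-22.5,1.5,-2.3,0.715,-0.706,0.769]
  ]
}}

```text
time: 9.9
position: [0.4924, -0.1084, 0.1334]
tool_rot: [-0.161, 0.066, -0.377, 0.91]
ft_force: [0.1, -0.1, -1.6]
grip_width: 0.0525
```

```bash
python3 - <<'E'
from plan3 import *
p,r,o=pose();print(p,o["q"],o["time"],o["ft_force"],o["grip_width"])
delta(PPos(.08),RP);delta(PPos(.0),RP)
im=robot.camera("top");crop(im,260,410,190,350,5,"pics/t5.png");im=robot.camera("scene");crop(im,210,390,150,330,4,"pics/s5.png")
E
```

```text
[ 0.4924 -0.1084  0.1334] [-1.0309  0.9126  2.0815  1.2774  1.2595 -1.4219] 9.9 [ 0.0822 -0.087  -1.5571] 0.0525334355298393
shift cm [-0.13  0.02 -0.03] rv [0.001 0.001 0.001] n 0.0 0.0
shift cm [-0.14  2.76 -7.54] rv [0.001 0.001 0.001] n 1.6 0.0
```

View pics/t5.png

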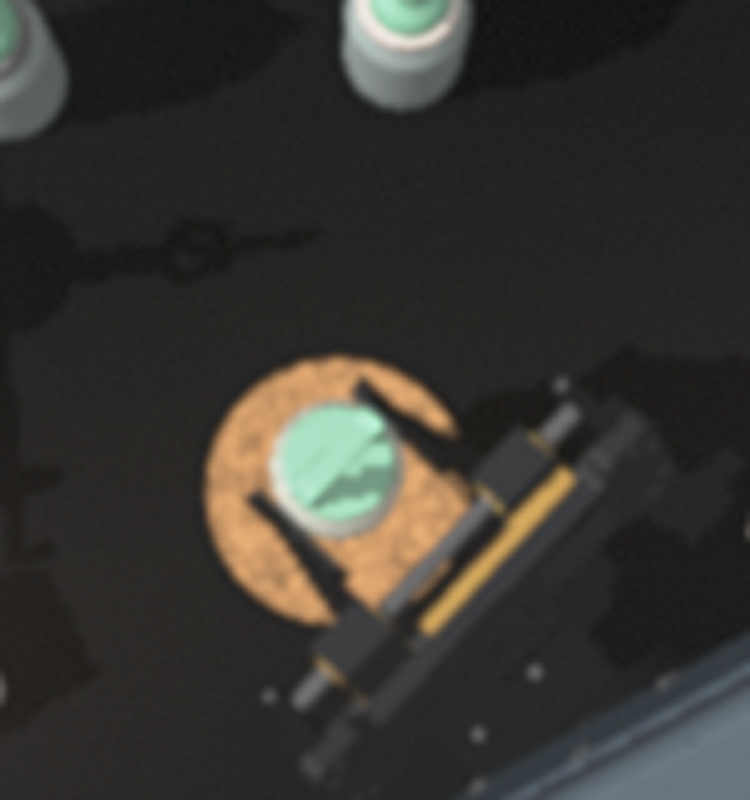

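View pics/s5.png

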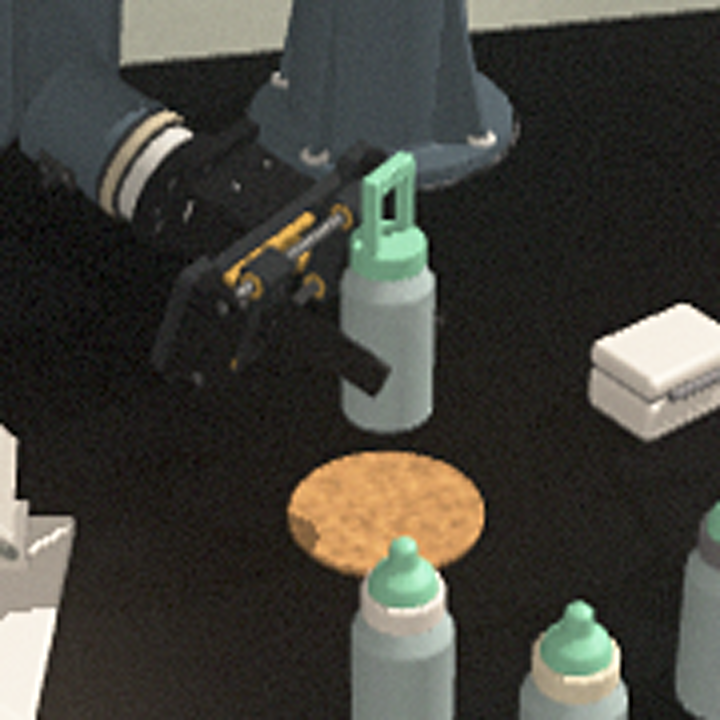

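Request:
{"api": "carry_out", "payload": {
  "moves": [
    [0.5,-0.1,0.34,-0.9,0,0,0],
    [0.5,-0.1,0.85,-2.35,0,0,0],
    [0.5,-0.1,1.4,-3.8,0,0,0],
    [0.5,-0.1,1.9,-5.2,0,0,0],
    [0.5,-0.1,2.25,-6.1,0,0,0],
    [0.5,-0.1,2.45,-6.6,0,0,0],
    [0.5,-0.1,2.52,-6.9,0,0,0],
    [0.5,-0.1,2.52,-6.9,0,0,0]
  ]
}}

```text
time: 10.8
position: [0.4915, -0.1073, 0.0595]
tool_rot: [-0.161, 0.066, -0.377, 0.91]
ft_force: [-0.1, -0.4, -2.1]
grip_width: 0.0534
```

```bash
python3 - <<'E'
from plan3 import *
p,r,o=pose();print(p,o["time"],o["ft_force"],o["grip_width"])
delta(PPos(.0),RP)
im=robot.camera("top");crop(im,280,380,240,330,7,"pics/t6.png");im=robot.camera("scene");crop(im,230,370,170,320,5,"pics/s6.png")
E
```

```text
[ 0.4915 -0.1073  0.0595] 10.8 [-0.0538 -0.4145 -2.0978] 0.053405173475764664
shift cm [ 0.01  0.21 -0.61] rv [0. 0. 0.] n 0.1 0.0
```

View pics/s6.png

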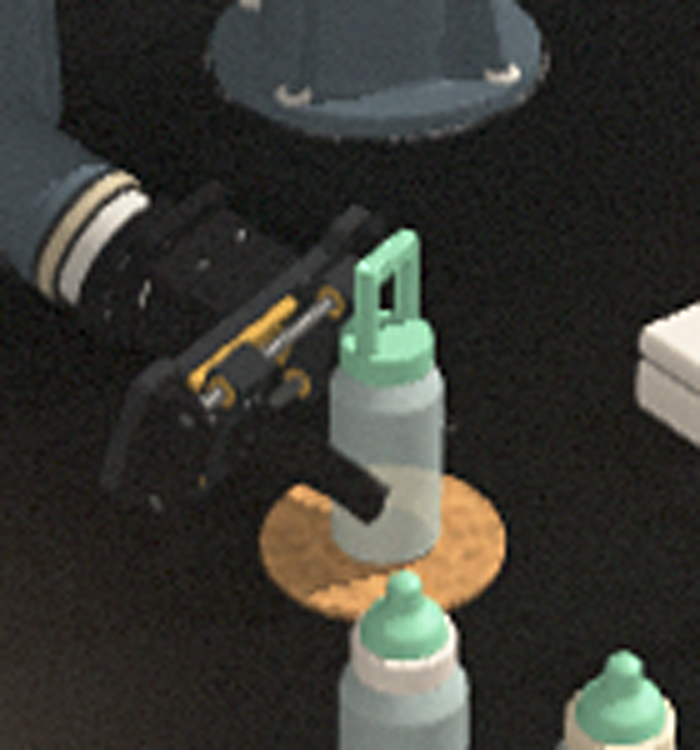

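Centred and upright, a few mm above the cork. I'll lower in small steps.

Request:
{"api": "carry_out", "payload": {
  "moves": [
    [0.5,0,0.07,-0.19,0,0,0],
    [0.5,0,0.14,-0.38,0,0,0],
    [0.5,0,0.14,-0.38,0,0,0]
  ]
}}

```text
time: 11.2
position: [0.4917, -0.1072, 0.0563]
tool_rot: [-0.16, 0.066, -0.377, 0.91]
ft_force: [-0.0, -0.5, 1.8]
grip_width: 0.0531
```

Request:
{"api": "carry_out", "payload": {
  "moves": [
    [0.5,0,0.05,-0.14,0,0,0],
    [0.5,0,0.07,-0.19,0,0,0],
    [0.5,0,0.07,-0.19,0,0,0]
  ]
}}

```text
time: 11.5
position: [0.4918, -0.1071, 0.0562]
tool_rot: [-0.158, 0.065, -0.378, 0.91]
ft_force: [-3.3, -4.7, 9.9]
grip_width: 0.053
```

Request:
{"api": "carry_out", "payload": {
  "moves": [
    [0.5,0,-0.07,0.19,0,0,0],
    [0.5,0,-0.07,0.19,0,0,0]
  ]
}}

```text
time: 11.7
position: [0.4916, -0.1073, 0.0563]
tool_rot: [-0.16, 0.066, -0.377, 0.91]
ft_force: [-1.4, -2.4, 4.3]
grip_width: 0.0531
```

Request:
{"api": "carry_out", "payload": {
  "moves": [
    [0.64,0,-0.07,0.19,0,0,0],
    [0.7,0,-0.07,0.19,0,0,0],
    [0.8,0,-0.07,0.19,0,0,0],
    [0.9,0,-0.07,0.19,0,0,0],
    [1,0,-0.07,0.19,0,0,0],
    [1,0,-0.07,0.19,0,0,0]
  ]
}}

```text
time: 12.3
position: [0.4915, -0.1072, 0.0575]
tool_rot: [-0.161, 0.066, -0.377, 0.91]
ft_force: [0.4, -1.3, 1.2]
grip_width: 0.0831
```

```bash
python3 - <<'E'
from plan3 import *
p,r,o=pose();print(p,o["time"],o["ft_force"],o["grip_width"])
im=robot.camera("top");crop(im,280,380,240,330,7,"pics/t7.png");im=robot.camera("scene");crop(im,230,370,170,320,5,"pics/s7.png")
E
```

```text
[ 0.4915 -0.1072  0.0575] 12.3 [ 0.4005 -1.3159  1.1975] 0.08308749404075429
```

View pics/s7.png

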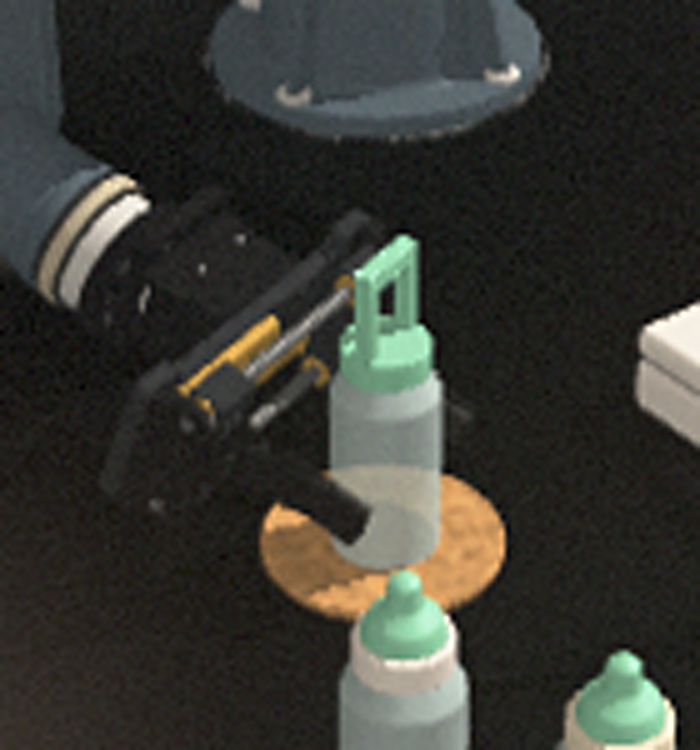

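View pics/t7.png

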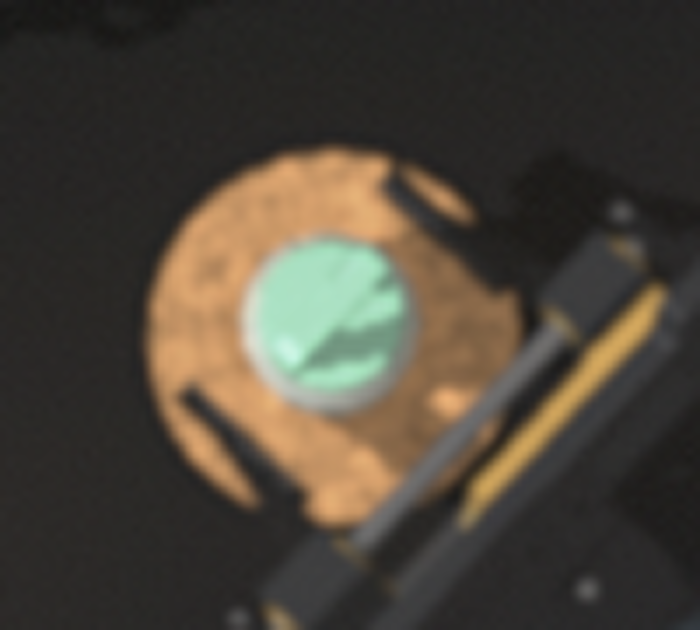

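```bash
cat > path.py <<'E'
from kin import *
from scipy.spatial.transform import Slerp
def check(wps,n=6,step=None):
    """wps list of (pos,rot) from current pose; prints IK along and rows rel. to current"""
    p,r,o=pose();q=o["q"];p0,r0=p,r;cp,cr=p,r
    for pos,rot in wps:
        S=Slerp([0,1],R.concatenate([cr,rot]));pos=np.array(pos)
        k=n
        for u in np.linspace(0,1,k+1)[1:]:
            x=cp+(pos-cp)*u;rr=S(u);q2,c=ik(x,rr,q)
            print((r0.inv().apply(x-p0)*100).round(1).tolist(),(r0.inv()*rr).as_rotvec().round(3).tolist(),"|",q2.round(2),"%.0e"%c,"maxdq %.2f"%abs(q2-q).max());q=q2
        cp,cr=pos,rot
CA=np.array([.562,.268]);A0=-1.51
def arm(a,rad,z,yawadd=0):
    h=np.array([-np.cos(a),-np.sin(a)]);pt=np.r_[CA+rad*h,z]
    x=np.array([h[1],-h[0],0]) # hook dir rotated -90deg
    return pt+[0,0,.006],Rt(x,[0,0,-1])
E
python3 - <<'E'
from path import *
from plan3 import ap
p,r,o=pose()
P1=p-.11*ap
P2=np.array([.42,-.12,.33])
a1=arm(A0,.09,.40)
check([(P1,r),(P2,Rt([.87,-.5,0],[.3,.2,-1])),(np.array([.45,.12,.42]),a1[1]),a1],n=5)
E
```

```text
[-0.0, -2.2, -0.0] [0.0, 0.0, 0.0] | [-1.08  1.07  2.05  1.27  1.23 -1.56] 3e-30 maxdq 0.05
[-0.0, -4.4, -0.0] [0.0, 0.0, 0.0] | [-1.13  1.06  2.05  1.22  1.23 -1.54] 6e-30 maxdq 0.05
[-0.0, -6.6, -0.0] [0.0, 0.0, 0.0] | [-1.17  1.04  2.05  1.16  1.24 -1.52] 9e-31 maxdq 0.05
[-0.0, -8.8, -0.0] [0.0, 0.0, 0.0] | [-1.22  1.02  2.05  1.11  1.25 -1.5 ] 2e-30 maxdq 0.05
[-0.0, -11.0, -0.0] [0.0, 0.0, 0.0] | [-1.26  1.    2.04  1.06  1.27 -1.48] 9e-31 maxdq 0.05
[-0.8, -11.8, 4.7] [-0.177, -0.053, 0.01] | [-1.21  0.78  2.1   1.03  1.17 -1.36] 9e-30 maxdq 0.22
[-1.7, -12.6, 9.4] [-0.354, -0.105, 0.02] | [-1.13  0.56  2.1   0.94  1.1  -1.17] 6e-26 maxdq 0.22
[-2.5, -13.4, 14.1] [-0.531, -0.158, 0.029] | [-1.03  0.36  2.07  0.79  1.06 -0.93] 1e-24 maxdq 0.25
[-3.3, -14.1, 18.8] [-0.708, -0.211, 0.039] | [-0.91  0.21  2.    0.6   1.06 -0.65] 4e-29 maxdq 0.27
[-4.1, -14.9, 23.6] [-0.885, -0.264, 0.049] | [-0.76  0.1   1.9   0.38  1.1  -0.39] 3e-30 maxdq 0.27
[-7.1, -12.0, 26.6] [-0.941, -0.357, 0.14] | [-0.61  0.07  1.86  0.29  1.14 -0.3 ] 4e-30 maxdq 0.16
[-10.1, -9.0, 29.6] [-0.995, -0.451, 0.232] | [-0.45  0.06  1.8   0.21  1.2  -0.21] 2e-30 maxdq 0.16
[-13.1, -6.0, 32.6] [-1.047, -0.546, 0.325] | [-0.28  0.07  1.73  0.13  1.28 -0.14] 9e-31 maxdq 0.16
[-16.0, -3.0, 35.6] [-1.097, -0.64, 0.42] | [-0.13  0.09  1.65  0.06  1.36 -0.08] 9e-31 maxdq 0.16
[-19.0, -0.1, 38.6] [-1.144, -0.736, 0.515] | [ 0.02  0.13  1.55  0.    1.46 -0.04] 2e-30 maxdq 0.15
[-20.8, 4.6, 40.0] [-1.144, -0.736, 0.515] | [0.12 0.19 1.49 0.   1.47 0.06] 7e-20 maxdq 0.10
[-22.7, 9.3, 41.4] [-1.144, -0.736, 0.515] | [0.2  0.25 1.41 0.   1.48 0.14] 8e-20 maxdq 0.09
[-24.6, 13.9, 42.8] [-1.144, -0.736, 0.515] | [0.28 0.32 1.32 0.   1.5  0.22] 2e-19 maxdq 0.09
[-26.4, 18.6, 44.2] [-1.144, -0.736, 0.515] | [0.34 0.39 1.22 0.   1.53 0.28] 2e-18 maxdq 0.10
[-28.3, 23.3, 45.6] [-1.144, -0.736, 0.515] | [ 0.4   0.46  1.11 -0.    1.57  0.34] 1e-30 maxdq 0.11
```

Request:
{"api": "carry_out", "payload": {
  "moves": [
    [1,0,-1,0,0,0,0],
    [1,0,-2.5,0,0,0,0],
    [1,0,-4.7,0,0,0,0],
    [1,0,-7,0,0,0,0],
    [1,0,-9,0,0,0,0],
    [1,0,-11,0,0,0,0],
    [1,-0.6,-11.5,3.2,-0.12,-0.035,0.007],
    [1,-1.2,-12.1,6.4,-0.24,-0.07,0.013],
    [1,-1.7,-12.6,9.4,-0.354,-0.105,0.02],
    [1,-2.3,-13.1,12.6,-0.47,-0.14,0.026],
    [1,-2.8,-13.7,15.8,-0.59,-0.176,0.033],
    [1,-3.3,-14.2,18.9,-0.708,-0.211,0.039],
    [1,-3.8,-14.6,21.5,-0.8,-0.24,0.044],
    [1,-4.1,-14.9,23.6,-0.885,-0.264,0.049],
    [1,-7.1,-12,26.6,-0.941,-0.357,0.14],
    [1,-10.1,-9,29.6,-0.995,-0.451,0.232],
    [1,-13.1,-6,32.6,-1.047,-0.546,0.325],
    [1,-16,-3,35.6,-1.097,-0.64,0.42],
    [1,-19,-0.1,38.6,-1.144,-0.736,0.515],
    [1,-19,-0.1,38.6,-1.144,-0.736,0.515]
  ]
}}

```text
time: 14.4
position: [0.4503, 0.1255, 0.4226]
tool_rot: [-0.706, -0.027, 0.024, 0.707]
ft_force: [0.2, -0.7, -0.2]
grip_width: 0.0871
```

```bash
python3 - <<'E'
from path import *
p,r,o=pose();print(p,o["q"].round(3),o["time"],o["ft_force"])
a1=arm(A0,.09,.40);delta(*a1);delta(*arm(A0,.09,.235))
im=robot.camera("top");cv2.imwrite("pics/t8.png",im[:,:,::-1]);im=robot.camera("scene");cv2.imwrite("pics/s8.png",im[:,:,::-1])
E
```

```text
[0.4503 0.1255 0.4226] [ 0.032  0.129  1.547  0.     1.463 -0.04 ] 14.4 [ 0.1828 -0.7107 -0.1855]
shift cm [12.24  1.71 22.41] rv [-0.     0.011  0.004] n 5.1 0.1
shift cm [12.18 18.21 22.41] rv [-0.     0.011  0.004] n 6.3 0.1
```

View pics/t8.png

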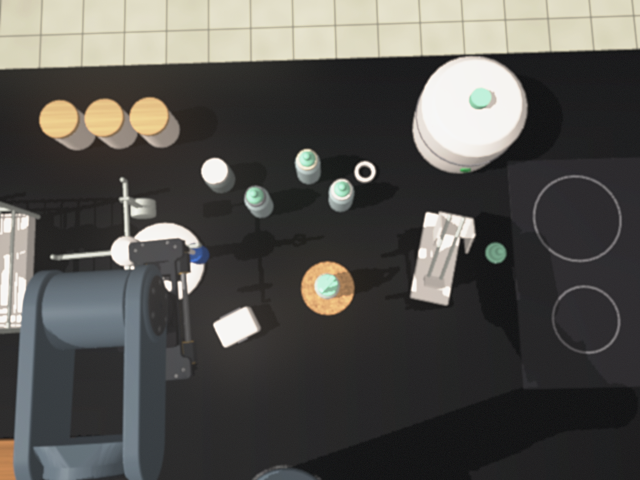

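View pics/s8.png

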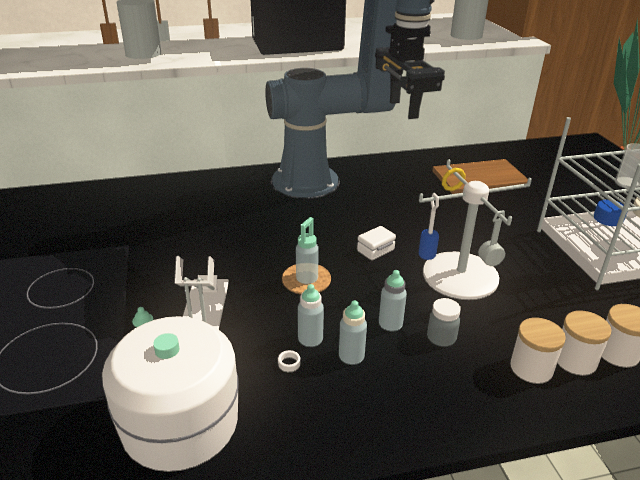

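Request:
{"api": "carry_out", "payload": {
  "moves": [
    [1,4,0.5,7.5,0,0,0],
    [1,7,1,12,0,0,0],
    [1,10,1.4,17,0,0.01,0],
    [1,12.2,1.7,22.4,0,0.01,0],
    [1,12.2,1.7,22.4,0,0.01,0],
    [1,12.2,3,22.4,0,0.011,0],
    [1,12.2,6,22.4,0,0.011,0],
    [1,12.2,10,22.4,0,0.011,0],
    [1,12.2,14,22.4,0,0.011,0],
    [1,12.2,17,22.4,0,0.011,0],
    [1,12.2,18.2,22.4,0,0.011,0],
    [1,12.2,18.2,22.4,0,0.011,0]
  ]
}}

```text
time: 15.7
position: [0.5574, 0.3476, 0.236]
tool_rot: [0.708, 0.014, -0.018, -0.706]
ft_force: [1.0, -1.1, 0.5]
grip_width: 0.0867
```

```bash
python3 - <<'E'
from path import *
p,r,o=pose();print(p,o["q"].round(3),o["time"],o["ft_force"])
delta(*arm(A0,.09,.235))
im=robot.camera("top");crop(im,30,220,150,340,4,"pics/t9.png");im=robot.camera("scene");crop(im,400,550,80,310,3,"pics/s9.png")
E
```

```text
[0.5574 0.3476 0.236 ] [ 0.388  0.586  1.354 -0.001  1.208  0.342] 15.7 [ 1.0286 -1.0605  0.5311]
shift cm [-0.04 -0.5   1.03] rv [ 0.003 -0.014 -0.005] n 0.2 0.1
```

View pics/s9.png

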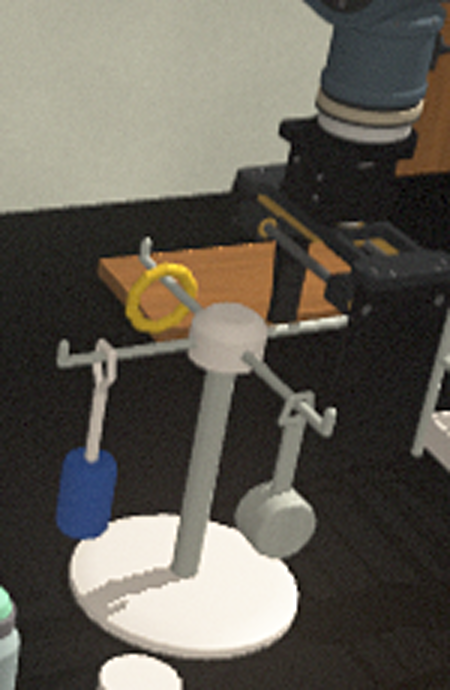

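Request:
{"api": "carry_out", "payload": {
  "moves": [
    [0.5,0,-0.3,0,0,0,0],
    [0.3,0,-0.3,0,0,0,0],
    [0.18,0,-0.3,0,0,0,0],
    [0.18,0,-0.3,0,0,0,0],
    [0.18,0,-0.3,0,0,0,0],
    [0.18,0,-0.3,0,0,0,0],
    [0.18,0,-0.3,0,0,0,0],
    [0.18,0,-0.3,0,0,0,0]
  ],
  "force": 5
}}

```text
time: 16.6
position: [0.558, 0.351, 0.2413]
tool_rot: [0.707, 0.018, -0.018, -0.707]
ft_force: [0.4, -0.6, -0.6]
grip_width: 0.0311
```

```bash
python3 - <<'E'
from path import *
p,r,o=pose();print(p,o["q"].round(3),o["time"],o["ft_force"],o["grip_width"])
q=o["q"];r0=r.inv()
for a in np.linspace(A0,0.0,17)[1:]:
    x,rr=arm(a,.082,.233)
    q2,c=ik(x,rr,q);d=r0.apply(x-p)*100;v=(r0*rr).as_rotvec()
    print(d.round(1).tolist(),v.round(3).tolist(),q2.round(2),"%.2f"%abs(q2-q).max());q=q2
E
```

```text
[0.558  0.351  0.2413] [ 0.392  0.581  1.347 -0.     1.214  0.343] 16.6 [ 0.3954 -0.6262 -0.5597] 0.031072396478283516
[-0.9, 0.2, -0.2] [0.0, -0.105, -0.0] [ 0.39  0.57  1.37 -0.    1.2   0.24] 0.10
[-1.6, 0.2, -0.3] [0.0, -0.199, -0.0] [0.4  0.56 1.39 0.   1.19 0.15] 0.09
[-2.4, 0.2, -0.5] [0.0, -0.294, -0.0] [ 0.4   0.55  1.41 -0.    1.18  0.05] 0.09
[-3.1, 0.2, -0.7] [0.0, -0.388, -0.0] [ 0.4   0.54  1.43  0.    1.17 -0.04] 0.09
[-3.8, 0.2, -1.0] [0.0, -0.483, -0.0] [ 0.4   0.53  1.45 -0.    1.16 -0.14] 0.10
[-4.5, 0.2, -1.4] [0.0, -0.577, -0.0] [ 0.39  0.52  1.47  0.    1.15 -0.23] 0.10
[-5.1, 0.2, -1.9] [0.0, -0.671, -0.0] [ 0.39  0.51  1.49 -0.    1.14 -0.33] 0.10
[-5.7, 0.2, -2.4] [0.0, -0.766, -0.0] [ 0.39  0.5   1.51  0.    1.13 -0.43] 0.10
[-6.2, 0.2, -3.0] [0.0, -0.86, -0.0] [ 0.38  0.49  1.53  0.    1.12 -0.53] 0.10
[-6.7, 0.2, -3.6] [0.0, -0.954, -0.0] [ 0.37  0.48  1.55 -0.    1.11 -0.63] 0.10
[-7.1, 0.2, -4.2] [0.0, -1.049, -0.0] [ 0.36  0.47  1.57  0.    1.1  -0.73] 0.10
[-7.5, 0.2, -4.9] [0.0, -1.143, -0.0] [ 0.35  0.46  1.58 -0.    1.1  -0.84] 0.10
[-7.8, 0.2, -5.6] [0.0, -1.238, -0.0] [ 0.34  0.46  1.6   0.    1.09 -0.94] 0.11
[-8.0, 0.2, -6.4] [0.0, -1.332, -0.0] [ 0.33  0.45  1.61  0.    1.08 -1.05] 0.11
[-8.1, 0.2, -7.1] [0.0, -1.426, -0.0] [ 0.32  0.44  1.62  0.    1.08 -1.16] 0.11
[-8.2, 0.2, -7.9] [0.0, -1.521, -0.0] [ 0.31  0.44  1.63 -0.    1.07 -1.26] 0.11
```

Request:
{"api": "carry_out", "payload": {
  "moves": [
    [0.18,-0.5,0.1,-0.1,0,-0.05,0],
    [0.18,-0.9,0.2,-0.2,0,-0.105,0],
    [0.18,-1.6,0.2,-0.3,0,-0.199,0],
    [0.18,-2.4,0.2,-0.5,0,-0.294,0],
    [0.18,-3.1,0.2,-0.7,0,-0.388,0],
    [0.18,-3.8,0.2,-1,0,-0.483,0],
    [0.18,-4.5,0.2,-1.4,0,-0.577,0],
    [0.18,-5.1,0.2,-1.9,0,-0.671,0],
    [0.18,-5.7,0.2,-2.4,0,-0.766,0],
    [0.18,-6.2,0.2,-3,0,-0.86,0],
    [0.18,-6.7,0.2,-3.6,0,-0.954,0],
    [0.18,-7.1,0.2,-4.2,0,-1.049,0],
    [0.18,-7.5,0.2,-4.9,0,-1.143,0],
    [0.18,-7.8,0.2,-5.6,0,-1.238,0],
    [0.18,-8,0.2,-6.4,0,-1.332,0],
    [0.18,-8.1,0.2,-7.1,0,-1.426,0],
    [0.18,-8.2,0.2,-7.5,0,-1.48,0],
    [0.18,-8.2,0.2,-7.9,0,-1.521,0],
    [0.18,-8.2,0.2,-7.9,0,-1.521,0],
    [0.18,-8.2,0.2,-7.9,0,-1.521,0]
  ]
}}

```text
time: 18.6
position: [0.4802, 0.268, 0.2395]
tool_rot: [0.5, 0.5, -0.5, -0.5]
ft_force: [-0.3, -0.2, 0.4]
grip_width: 0.0163
```

```bash
python3 - <<'E'
from path import *
p,r,o=pose();print(p,r.as_matrix()[:,0],o["q"].round(3),o["time"],o["ft_force"],o["grip_width"])
delta(*arm(0,.082,.235))
im=robot.camera("top");crop(im,30,220,150,340,4,"pics/t10.png");im=robot.camera("scene");crop(im,380,550,80,310,3,"pics/s10.png")
E
```

```text
[0.4802 0.268  0.2395] [ 0.0009  1.     -0.0003] [ 0.306  0.437  1.631 -0.     1.074 -1.264] 18.6 [-0.2826 -0.1915  0.418 ] 0.0162816886732356
shift cm [ 0.   -0.15  0.02] rv [ 0.    -0.001 -0.   ] n 0.0 0.0
```

View pics/s10.png

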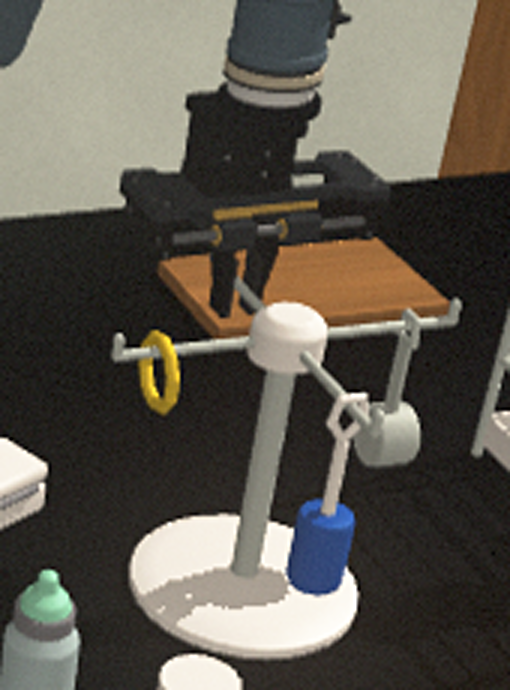

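View pics/t10.png

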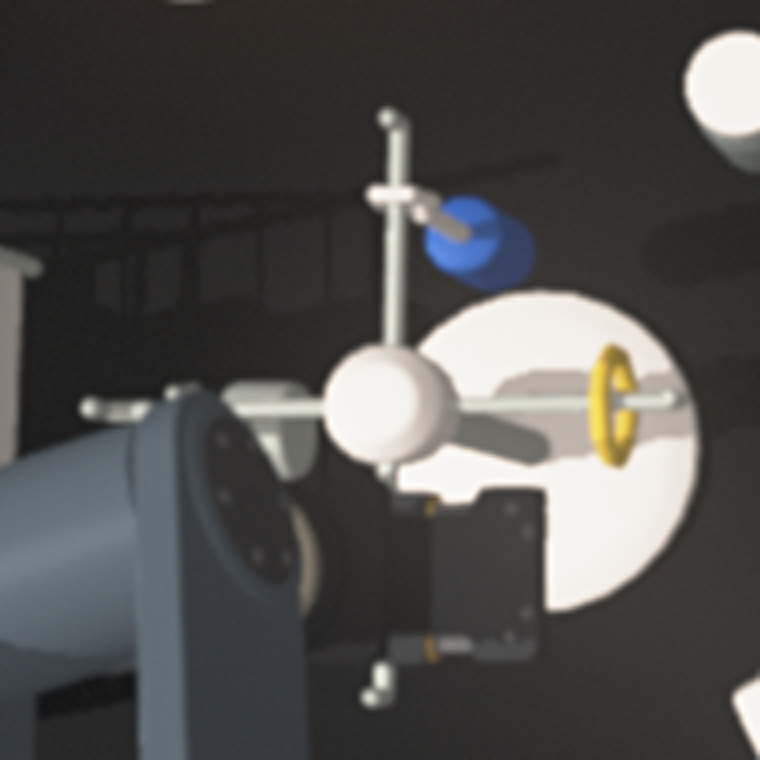

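Request:
{"api": "carry_out", "payload": {
  "moves": [
    [0.08,0,-0.1,0,0,0,0],
    [0.05,0,-0.1,0,0,0,0],
    [0.03,0,-0.1,0,0,0,0],
    [0.03,0,-0.1,0,0,0,0]
  ],
  "force": 6
}}

```text
time: 19.1
position: [0.48, 0.2682, 0.2405]
tool_rot: [0.5, 0.5, -0.5, -0.5]
ft_force: [-0.0, 1.6, 0.4]
grip_width: 0.0079
```

Request:
{"api": "carry_out", "payload": {
  "moves": [
    [0.2,0,0,0,0,0,0],
    [0.4,0,0,0,0,0,0],
    [0.4,0,0,0,0,0,0],
    [0.4,0,-4,0,0,0,0],
    [0.5,0,-8,0,0,0,0],
    [0.6,0,-12,0,0,0,0],
    [0.6,-5,-14,-1,0,0,0],
    [0.7,-10,-14,-1.5,0,0,0],
    [0.8,-15,-14,-1.5,0,0,0],
    [0.9,-20,-14,-1.5,0,0,0],
    [0.9,-20,-14,-1.5,0,0,0]
  ]
}}

```text
time: 20.2
position: [0.4953, 0.063, 0.3807]
tool_rot: [0.503, 0.498, -0.499, -0.501]
ft_force: [0.0, 1.3, 0.6]
grip_width: 0.0747
```

```bash
python3 - <<'E'
from path import *
p,r,o=pose();print(p,o["q"].round(3),o["time"],o["ft_force"],o["grip_width"])
im=robot.camera("top");cv2.imwrite("pics/t11f.png",im[:,:,::-1]);crop(im,40,230,170,350,4,"pics/t11.png");crop(im,300,360,260,320,10,"pics/t11b.png")
im=robot.camera("scene");cv2.imwrite("pics/s11f.png",im[:,:,::-1]);crop(im,380,550,130,310,4,"pics/s11.png");crop(im,270,340,205,305,6,"pics/s11b.png")
E
```

```text
[0.4953 0.063  0.3807] [-0.096  0.213  1.552 -0.003  1.375 -1.66 ] 20.2 [0.0323 1.2869 0.6464] 0.07469877139103434
```

View pics/t11.png

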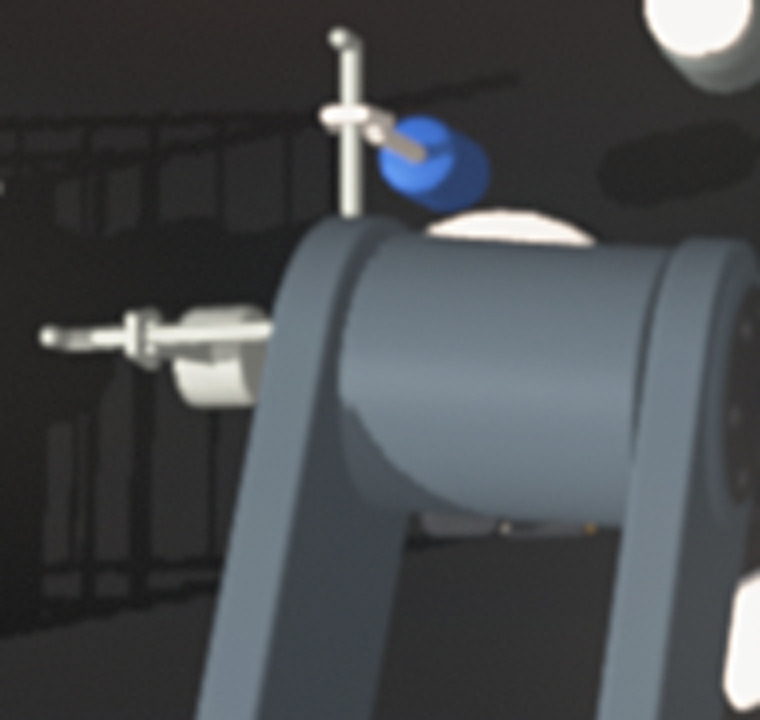

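View pics/s11.png

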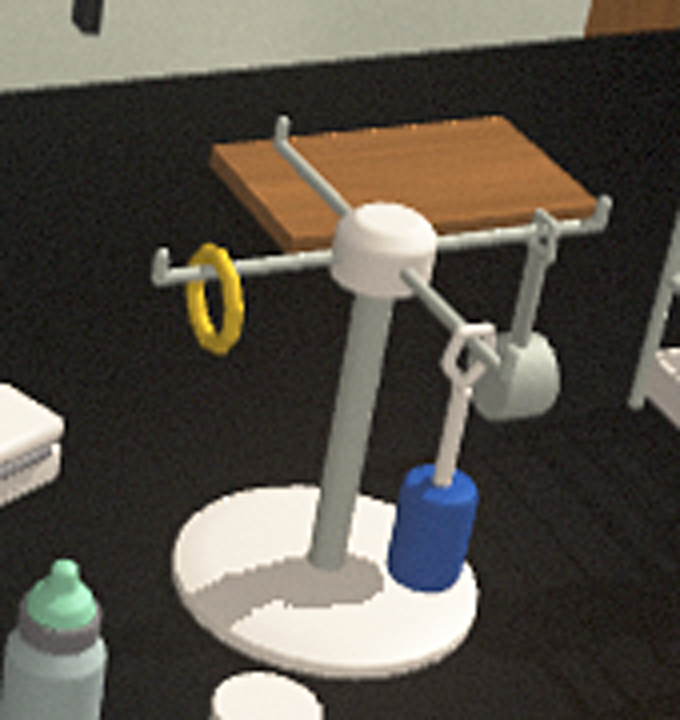

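View pics/t11b.png

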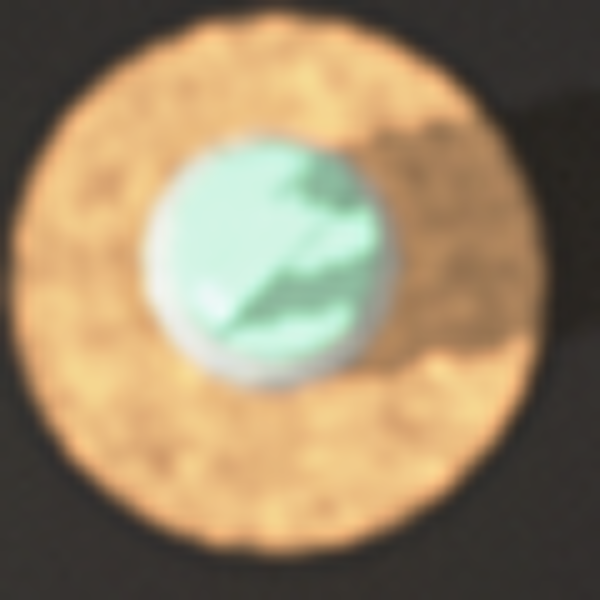

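View pics/s11b.png

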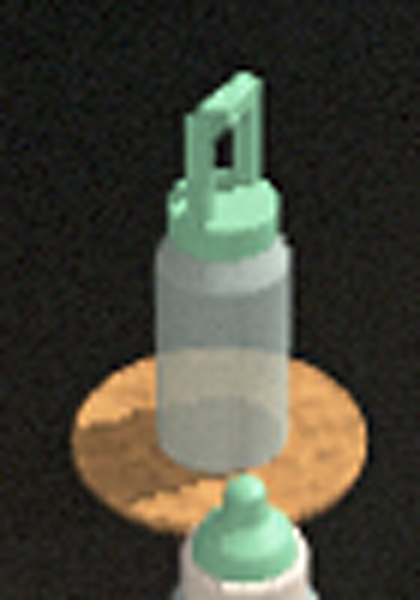

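```bash
python3 - <<'E'
from path import *
T={'top':{'b':(125,179.3),'s':(51.8,253.8)},'scene':{'e':(450.2,160),'r':(419.5,193.3),'s':(530.8,180.8)}}
off={'e':0,'s':-np.pi/2,'r':np.pi/2,'b':np.pi}
def f(x):
    r=[]
    for n in T:
        for k in T[n]:
            a=x[2]+off[k]; r+=list(proj(n,[x[0]-.135*np.cos(a),x[1]-.135*np.sin(a),.253])[0]-T[n][k])
    return r
s=least_squares(f,[.56,.268,0]);print("car",s.x,np.degrees(s.x[2]),s.fun.round(1))
s=least_squares(lambda y:f([.562,.268,y[0]]),[0]);print(np.degrees(s.x),s.fun.round(1))
# bottle
print("cap top?",plane("scene",(270+223/6-.4,205+99/6-.4),.167))
print("cap by top",plane("top",(300+265/10-.5,260+245/10-.5),.115), "coaster c",plane("top",(300+280/10-.5,260+283/10-.5),.006))
c=[.4955,-.1035]
for yaw in(40,45,50):
    w=np.radians(yaw);u=np.array([-np.sin(w),np.cos(w),0])*.02;v=np.array([np.cos(w),np.sin(w),0])*.005
    pts=[np.r_[c,.167]+s1*u+s2*v for s1 in(-1,1) for s2 in(-1,1)]
    print(yaw,((proj("scene",pts)-[270,205]+.5)*6).round(0).tolist())
E
```

```text
car [0.563  0.2699 0.0153] 0.8759848001651719 [-0.1 -0.3  0.2 -0.3  0.1 -0.   0.1 -0.5 -0.3 -1. ]
[0.8128] [ 1.   0.2  1.2  0.1 -0.7 -0.1 -0.9 -0.6 -1.3 -1.1]
cap top? [ 0.4929 -0.1011  0.167 ]
cap by top [ 0.4984 -0.0999  0.115 ] coaster c [ 0.4954 -0.1029  0.006 ]
40 [[176.0, 122.0], [197.0, 130.0], [240.0, 78.0], [261.0, 86.0]]
45 [[179.0, 124.0], [201.0, 131.0], [236.0, 77.0], [258.0, 84.0]]
50 [[183.0, 125.0], [206.0, 132.0], [232.0, 76.0], [255.0, 83.0]]
```

```bash
python3 - <<'E'
from path import *
p,r,o=pose();print(p)
RL=Rt([.7071,-.7071,0],[0,0,-1])
check([([.494,-.1025,.30],RL),([.494,-.1025,.152],RL)],n=8)
E
```

```text
[0.4951 0.0666 0.3806]
[-2.1, 1.0, 0.0] [0.0, 0.294, 0.0] | [-0.13  0.22  1.57 -0.    1.35 -1.41] 5e-30 maxdq 0.25
[-4.2, 2.0, 0.0] [0.0, 0.588, 0.0] | [-0.18  0.22  1.59 -0.    1.32 -1.16] 3e-30 maxdq 0.25
[-6.3, 3.0, 0.0] [0.0, 0.882, 0.0] | [-0.22  0.23  1.61 -0.    1.3  -0.9 ] 2e-30 maxdq 0.25
[-8.5, 4.0, 0.0] [0.0, 1.176, 0.0] | [-0.26  0.24  1.63 -0.    1.27 -0.65] 1e-29 maxdq 0.25
[-10.6, 5.0, 0.0] [0.0, 1.47, 0.0] | [-0.3   0.25  1.64 -0.    1.25 -0.4 ] 4e-29 maxdq 0.25
[-12.7, 6.0, 0.0] [0.0, 1.765, 0.0] | [-0.35  0.27  1.65 -0.    1.22 -0.15] 3e-28 maxdq 0.25
[-14.8, 7.1, 0.0] [0.0, 2.059, 0.0] | [-0.39  0.28  1.66 -0.    1.2   0.1 ] 5e-27 maxdq 0.25
[-16.9, 8.1, 0.1] [0.0, 2.353, 0.0] | [-0.43  0.3   1.66  0.    1.18  0.36] 7e-26 maxdq 0.25
[-16.9, 9.9, 0.1] [0.0, 2.353, 0.0] | [-0.43  0.32  1.69 -0.    1.13  0.36] 1e-30 maxdq 0.05
[-16.9, 11.8, 0.1] [0.0, 2.353, 0.0] | [-0.43  0.35  1.71 -0.    1.08  0.36] 2e-30 maxdq 0.05
[-16.9, 13.6, 0.1] [0.0, 2.353, 0.0] | [-0.43  0.37  1.73 -0.    1.04  0.36] 1e-30 maxdq 0.05
[-16.9, 15.5, 0.1] [0.0, 2.353, 0.0] | [-0.43  0.4   1.75 -0.    0.99  0.36] 9e-30 maxdq 0.05
[-16.9, 17.3, 0.1] [0.0, 2.353, 0.0] | [-0.43  0.42  1.77 -0.    0.94  0.36] 8e-31 maxdq 0.05
[-16.9, 19.2, 0.1] [0.0, 2.353, 0.0] | [-0.43  0.45  1.79 -0.    0.9   0.36] 1e-30 maxdq 0.05
[-16.9, 21.0, 0.1] [0.0, 2.353, 0.0] | [-0.43  0.48  1.81  0.    0.85  0.36] 1e-30 maxdq 0.05
[-16.9, 22.9, 0.1] [0.0, 2.353, 0.0] | [-0.43  0.51  1.82 -0.    0.8   0.36] 6e-30 maxdq 0.05
```

Request:
{"api": "carry_out", "payload": {
  "moves": [
    [1,-1,0.5,0,0,0.147,0],
    [1,-2.1,1,0,0,0.294,0],
    [1,-3.1,1.5,0,0,0.441,0],
    [1,-4.2,2,0,0,0.588,0],
    [1,-5.3,2.5,0,0,0.735,0],
    [1,-6.3,3,0,0,0.882,0],
    [1,-7.4,3.5,0,0,1.03,0],
    [1,-8.5,4,0,0,1.176,0],
    [1,-9.5,4.5,0,0,1.323,0],
    [1,-10.6,5,0,0,1.47,0],
    [1,-11.6,5.5,0,0,1.617,0],
    [1,-12.7,6,0,0,1.765,0],
    [1,-13.8,6.5,0,0,1.91,0],
    [1,-14.8,7,0,0,2.059,0],
    [1,-15.9,7.5,0,0,2.206,0],
    [1,-16.9,8,0.1,0,2.353,0],
    [1,-16.9,8,0.1,0,2.353,0],
    [1,-16.9,8,0.1,0,2.353,0],
    [1,-16.9,8,0.1,0,2.353,0]
  ]
}}

```text
time: 22.2
position: [0.4945, -0.0999, 0.3009]
tool_rot: [-0.654, 0.268, -0.269, 0.654]
ft_force: [0.3, -0.0, -0.1]
grip_width: 0.0872
```

```bash
python3 - <<'E'
from path import *
p,r,o=pose();print(p,r.as_matrix()[:,0],o["q"],o["time"])
delta([.494,-.1025,.152],Rt([.7071,-.7071,0],[0,0,-1]))
im=robot.camera("scene");crop(im,220,390,100,310,4,"pics/s12.png")
E
```

```text
[ 0.4945 -0.0999  0.3009] [ 0.712  -0.7022  0.0005] [-0.4213  0.2991  1.6627  0.0001  1.1792  0.3571] 22.2
shift cm [ 0.14 14.89 -0.22] rv [-0.     0.007  0.001] n 3.0 0.0
```

View pics/s12.png

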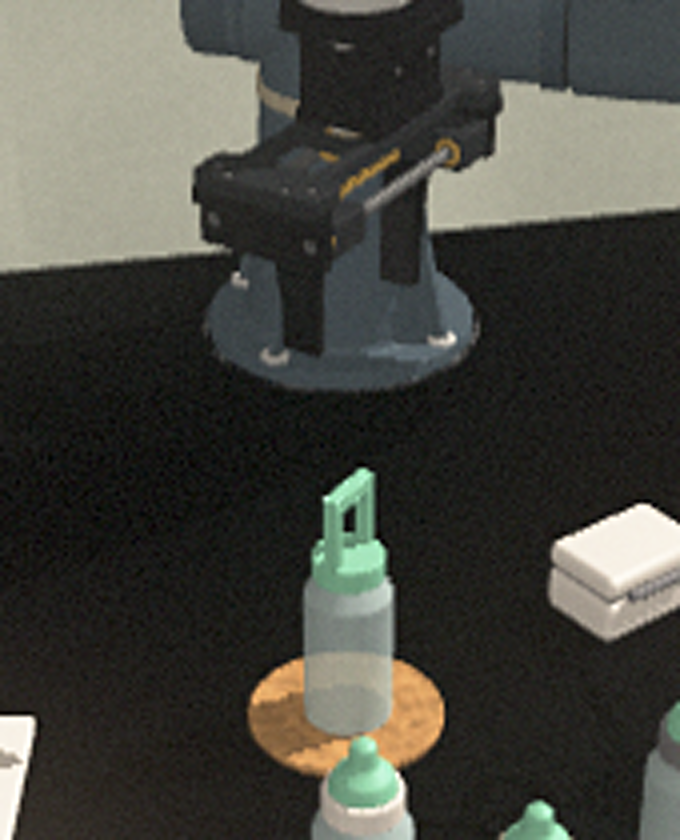

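Aligned with the loop. Next I'll descend and close on it.

Request:
{"api": "carry_out", "payload": {
  "moves": [
    [1,0.1,3,-0.2,0,0.007,0],
    [1,0.1,6.5,-0.2,0,0.007,0],
    [1,0.1,9.5,-0.2,0,0.007,0],
    [1,0.1,12,-0.2,0,0.007,0],
    [1,0.1,13.8,-0.2,0,0.007,0],
    [1,0.1,14.7,-0.2,0,0.007,0],
    [1,0.1,14.7,-0.2,0,0.007,0],
    [1,0.1,14.7,-0.2,0,0.007,0]
  ]
}}

```text
time: 23.05
position: [0.4941, -0.1032, 0.1543]
tool_rot: [0.653, -0.271, 0.272, -0.653]
ft_force: [0.0, -0.6, -0.1]
grip_width: 0.0871
```

```bash
python3 - <<'E'
from path import *
p,r,o=pose();print(p,o["time"],o["ft_force"])
delta([.494,-.1025,.152],Rt([.7071,-.7071,0],[0,0,-1]))
im=robot.camera("scene");crop(im,240,370,140,310,4,"pics/s13.png")
im=robot.camera("top");crop(im,270,390,230,340,5,"pics/t13.png")
E
```

```text
[ 0.4941 -0.1032  0.1543] 23.05 [ 0.0106 -0.5575 -0.0945]
shift cm [-0.06  0.23  0.04] rv [-0.    -0.003  0.002] n 0.0 0.0
```

View pics/s13.png

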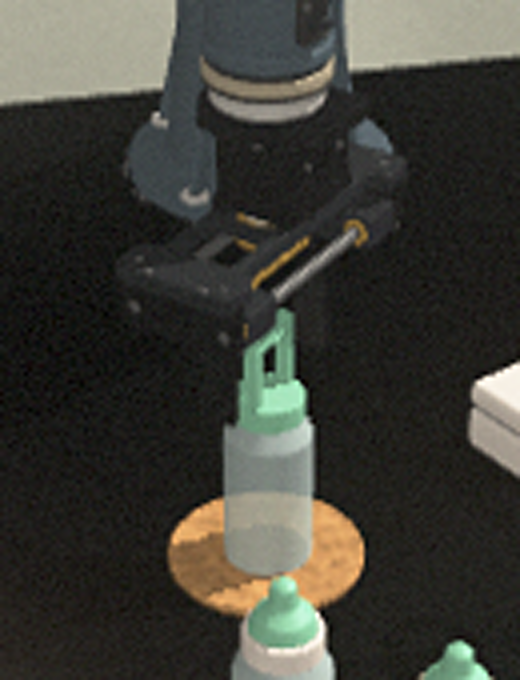

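Request:
{"api": "carry_out", "payload": {
  "moves": [
    [0.7,0,0,0,0,0,0],
    [0.58,0,0,0,0,0,0],
    [0.52,0,0,0,0,0,0],
    [0.48,0,0,0,0,0,0],
    [0.4,0,0,0,0,0,0],
    [0.36,0,0,0,0,0,0],
    [0.36,0,0,0,0,0,0],
    [0.36,0,0,0,0,0,0],
    [0.36,0,0,0,0,0,0]
  ],
  "force": 8
}}

```text
time: 24.05
position: [0.4936, -0.1033, 0.1536]
tool_rot: [0.653, -0.272, 0.272, -0.653]
ft_force: [0.5, 0.2, -0.8]
grip_width: 0.0399
```

Request:
{"api": "carry_out", "payload": {
  "moves": [
    [0.36,0,0,0,0,0,0],
    [0.36,0,0,0,0,0,0],
    [0.36,0,-0.5,0,0,0,0],
    [0.36,0,-1.5,0,0,0,0],
    [0.36,0,-3,0,0,0,0],
    [0.36,0,-4.5,0,0,0,0],
    [0.36,0,-5,0,0,0,0],
    [0.36,0,-5,0,0,0,0]
  ],
  "force": 30
}}

```text
time: 24.85
position: [0.4939, -0.1034, 0.2047]
tool_rot: [0.653, -0.271, 0.273, -0.653]
ft_force: [-0.3, 0.1, -1.7]
grip_width: 0.0394
```

```bash
python3 - <<'E'
from path import *
p,r,o=pose();print(p,o["time"],o["ft_force"],o["grip_width"],o["moment"])
im=robot.camera("scene");crop(im,240,370,120,310,4,"pics/s14.png")
im=robot.camera("top");crop(im,270,390,230,340,5,"pics/t14.png")
E
```

```text
[ 0.4939 -0.1034  0.2047] 24.85 [-0.319   0.0609 -1.7244] 0.03942099129852652 [-0.1058  0.0906  0.0012]
```

View pics/s14.png

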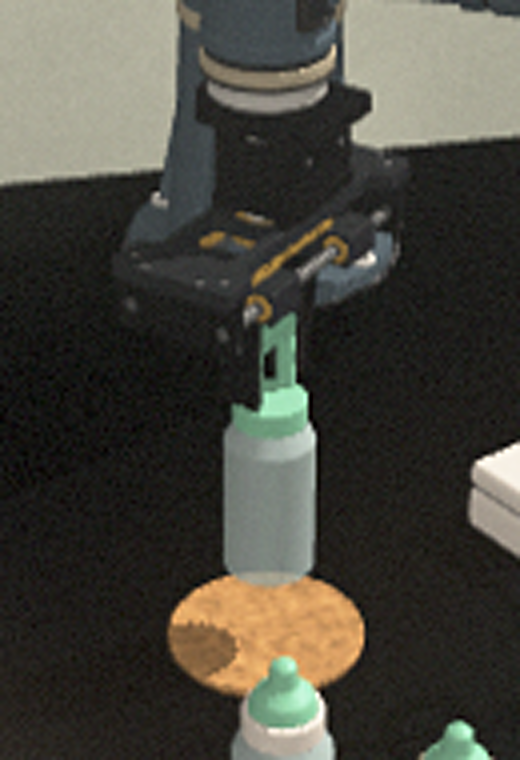

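```bash
python3 - <<'E'
from path import *
p,r,o=pose();print(p)
RH=Rt([0,-1,0],[0,0,-1])
check([([.43,.02,.28],R.from_euler('z',-.35)*r),([.385,.268,.2585],RH),([.4625,.268,.2585],RH),([.4625,.268,.235],RH)],n=5)
E
```

```text
[ 0.4931 -0.103   0.2035]
[-2.6, -1.5, 0.8] [0.0, 0.07, 0.0] | [-0.39  0.39  1.8  -0.    0.95  0.47] 1e-28 maxdq 0.11
[-5.3, -3.1, 1.7] [0.0, 0.14, 0.0] | [-0.35  0.34  1.82 -0.    0.98  0.58] 5e-29 maxdq 0.11
[-7.9, -4.6, 2.5] [0.0, 0.21, 0.0] | [-0.31  0.3   1.84 -0.    1.01  0.69] 2e-29 maxdq 0.11
[-10.5, -6.1, 3.3] [0.0, 0.28, 0.0] | [-0.26  0.26  1.85 -0.    1.04  0.81] 8e-29 maxdq 0.12
[-13.2, -7.7, 4.2] [0.0, 0.35, 0.0] | [-0.21  0.22  1.85 -0.    1.07  0.92] 8e-28 maxdq 0.12
[-17.3, -7.2, 7.0] [0.0, 0.436, 0.0] | [-0.1   0.22  1.87 -0.    1.06  1.13] 6e-20 maxdq 0.20
[-21.5, -6.8, 9.9] [0.0, 0.523, 0.0] | [ 0.02  0.23  1.87 -0.    1.05  1.33] 5e-20 maxdq 0.21
[-25.6, -6.4, 12.8] [0.0, 0.609, 0.0] | [ 0.14  0.25  1.86 -0.    1.04  1.54] 6e-19 maxdq 0.21
[-29.8, -5.9, 15.6] [0.0, 0.695, 0.0] | [0.26 0.27 1.83 0.   1.04 1.74] 3e-30 maxdq 0.20
[-33.9, -5.5, 18.5] [0.0, 0.782, 0.0] | [ 0.37  0.3   1.8  -0.    1.04  1.94] 2e-30 maxdq 0.20
[-32.9, -5.5, 19.6] [0.0, 0.782, 0.0] | [0.36 0.32 1.77 0.   1.05 1.93] 9e-31 maxdq 0.03
[-31.8, -5.5, 20.7] [0.0, 0.782, 0.0] | [0.35 0.34 1.74 0.   1.06 1.92] 2e-30 maxdq 0.03
[-30.7, -5.5, 21.8] [0.0, 0.782, 0.0] | [0.34 0.36 1.71 0.   1.08 1.91] 2e-30 maxdq 0.03
[-29.6, -5.5, 22.9] [0.0, 0.782, 0.0] | [0.33 0.37 1.68 0.   1.09 1.9 ] 9e-31 maxdq 0.03
[-28.5, -5.5, 24.0] [0.0, 0.782, 0.0] | [ 0.32  0.39  1.65 -0.    1.1   1.89] 3e-30 maxdq 0.03
[-28.5, -5.0, 24.0] [0.0, 0.782, 0.0] | [ 0.32  0.4   1.65 -0.    1.09  1.89] 8e-26 maxdq 0.01
[-28.5, -4.6, 24.0] [0.0, 0.782, 0.0] | [ 0.32  0.4   1.66 -0.    1.08  1.89] 7e-26 maxdq 0.01
[-28.5, -4.1, 24.0] [0.0, 0.782, 0.0] | [ 0.32  0.41  1.66 -0.    1.07  1.89] 6e-26 maxdq 0.01
[-28.5, -3.6, 24.0] [0.0, 0.782, 0.0] | [ 0.32  0.42  1.67 -0.    1.06  1.89] 5e-26 maxdq 0.01
[-28.5, -3.2, 24.0] [0.0, 0.782, 0.0] | [ 0.32  0.42  1.67 -0.    1.05  1.89] 5e-26 maxdq 0.01
```

Request:
{"api": "carry_out", "payload": {
  "moves": [
    [0.36,-1.3,-1.5,0.4,0,0.035,0],
    [0.36,-3.5,-3.1,1.1,0,0.09,0],
    [0.36,-6,-4.6,1.9,0,0.16,0],
    [0.36,-8.5,-6.1,2.7,0,0.23,0],
    [0.36,-11,-7.2,3.5,0,0.29,0],
    [0.36,-13.5,-7.7,4.4,0,0.355,0],
    [0.36,-16,-7.5,6.1,0,0.41,0],
    [0.36,-18.5,-7.3,7.8,0,0.46,0],
    [0.36,-21,-7.1,9.5,0,0.515,0],
    [0.36,-23.5,-6.9,11.3,0,0.565,0],
    [0.36,-26,-6.7,13,0,0.617,0],
    [0.36,-28.5,-6.5,14.7,0,0.67,0],
    [0.36,-30.7,-6.3,16.2,0,0.715,0],
    [0.36,-32.4,-6,17.4,0,0.75,0],
    [0.36,-33.5,-5.7,18.2,0,0.775,0],
    [0.36,-33.9,-5.5,18.5,0,0.782,0],
    [0.36,-33.9,-5.5,18.5,0,0.782,0],
    [0.36,-33.9,-5.5,18.5,0,0.782,0],
    [0.36,-33.9,-5.5,18.5,0,0.782,0]
  ]
}}

```text
time: 26.85
position: [0.3861, 0.267, 0.2584]
tool_rot: [0.5, -0.5, 0.5, -0.5]
ft_force: [0.6, -0.5, -2.8]
grip_width: 0.0397
```

```bash
python3 - <<'E'
from path import *
p,r,o=pose();print(p,r.as_matrix()[:,0],o["time"],o["ft_force"],o["grip_width"])
RH=Rt([0,-1,0],[0,0,-1])
delta([.385,.268,.2585],RH);delta([.4625,.268,.2585],RH)
im=robot.camera("scene");crop(im,390,540,100,290,4,"pics/s15.png")
im=robot.camera("top");crop(im,40,230,170,350,4,"pics/t15.png")
E
```

```text
[0.3861 0.267  0.2584] [-0.0009 -1.      0.0007] 26.85 [ 0.5578 -0.4568 -2.7846] 0.03966312509952512
shift cm [-0.1  -0.01 -0.11] rv [-0.    -0.001  0.001] n 0.0 0.0
shift cm [-0.1  -0.01  7.64] rv [-0.    -0.001  0.001] n 1.5 0.0
```

View pics/s15.png

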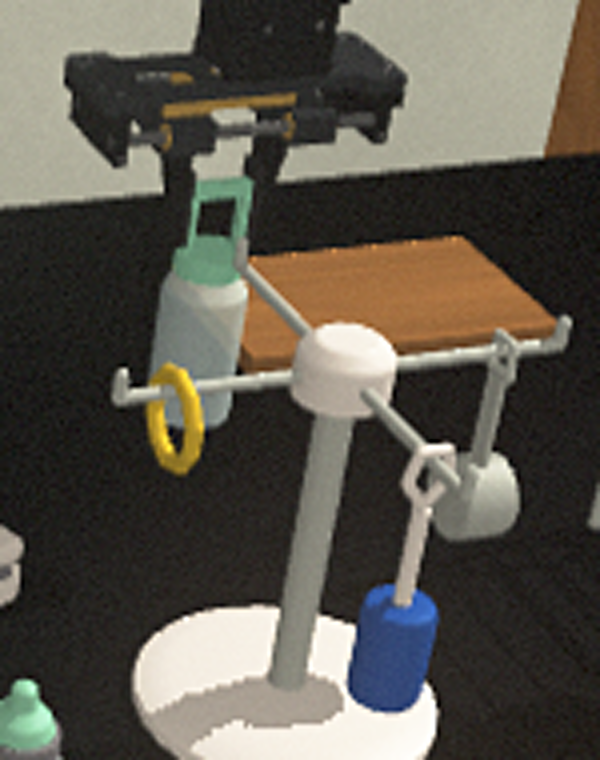

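View pics/t15.png

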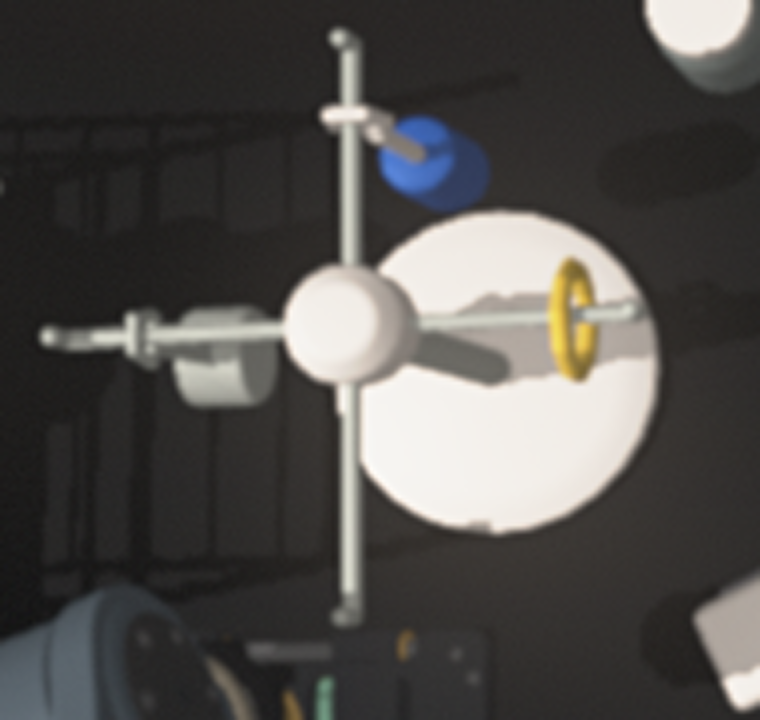

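```bash
python3 - <<'E'
from h import *
f=lambda X:((proj("scene",X)-[390,100]+.5)*4).round(0).tolist()
print("loop top C/edges",f([[.386,.267,.2718],[.386,.247,.2718],[.386,.287,.2718]]),"tip",f([[.427,.268,.253],[.428,.2665,.253]]),"base",f([.386,.267,.1108]),"captop",f([.386,.267,.2258]))
E
```

```text
loop top C/edges [[218.0, 185.0], [187.0, 187.0], [248.0, 182.0]] tip [[243.0, 241.0], [241.0, 242.0]] base [[185.0, 412.0]] captop [[208.0, 252.0]]
```

Request:
{"api": "carry_out", "payload": {
  "moves": [
    [0.36,0,-0.1,0.7,0,0,0],
    [0.36,0,-0.1,1.7,0,0,0],
    [0.36,0,-0.1,2.9,0,0,0],
    [0.36,0,-0.1,4.1,0,0,0],
    [0.36,0,-0.1,5.3,0,0,0],
    [0.36,0,-0.1,6.5,0,0,0],
    [0.36,0,-0.1,7.3,0,0,0],
    [0.36,0,-0.1,7.6,0,0,0],
    [0.36,0,-0.1,7.6,0,0,0],
    [0.36,0,-0.1,7.6,0,0,0]
  ]
}}

```text
time: 27.95
position: [0.4613, 0.2677, 0.2593]
tool_rot: [0.5, -0.5, 0.5, -0.5]
ft_force: [0.0, 0.6, -1.9]
grip_width: 0.039
```

```bash
python3 - <<'E'
from path import *
p,r,o=pose();print(p,o["time"],o["ft_force"],o["grip_width"])
delta([.4625,.268,.2355],Rt([0,-1,0],[0,0,-1]))
im=robot.camera("scene");crop(im,400,540,110,250,5,"pics/s16.png")
im=robot.camera("top");crop(im,40,230,170,350,4,"pics/t16.png")
E
```

```text
[0.4613 0.2677 0.2593] 27.95 [ 0.0269  0.6021 -1.9012] 0.03901452300537634
shift cm [-0.03  2.38  0.12] rv [ 0.001 -0.     0.001] n 0.5 0.0
```

View pics/s16.png

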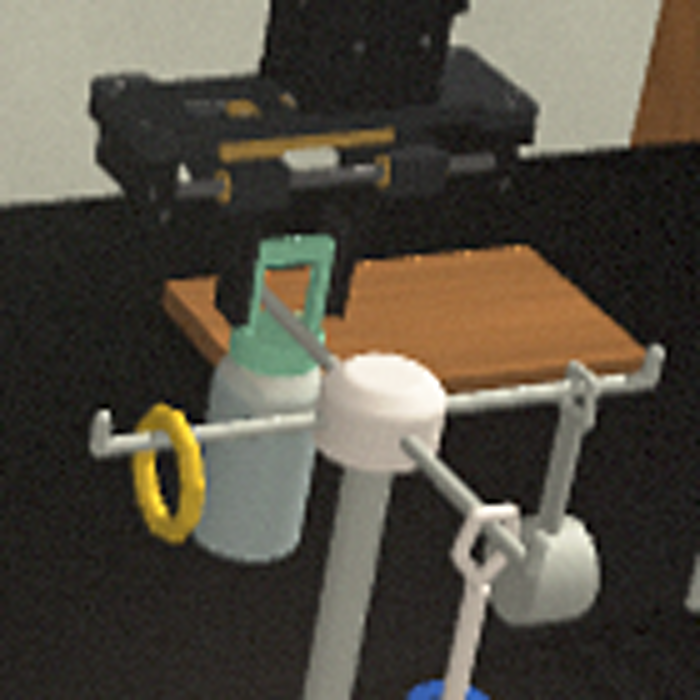

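View pics/t16.png

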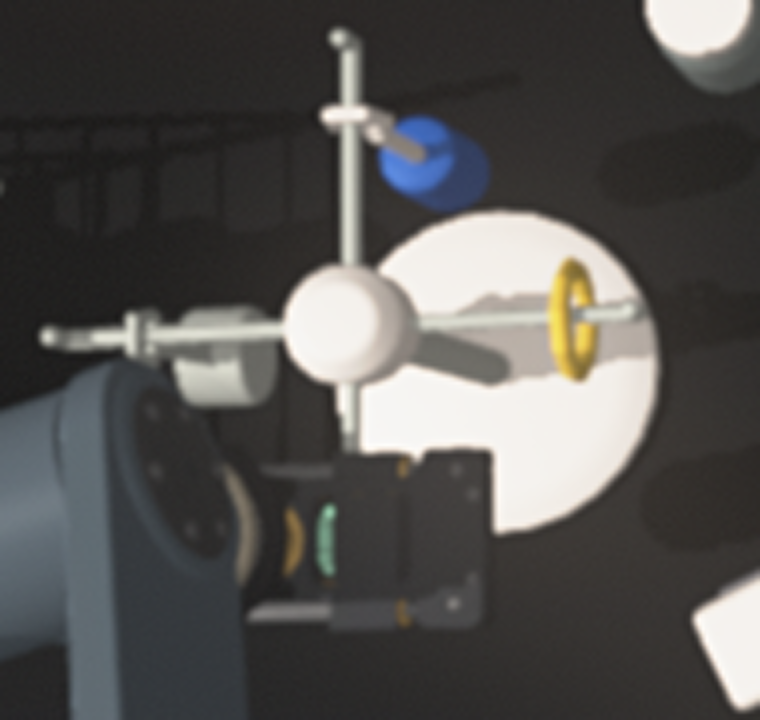

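The bar now runs through the loop opening. I'll lower onto it.

Request:
{"api": "carry_out", "payload": {
  "moves": [
    [0.36,0,0.6,0.1,0,0,0],
    [0.36,0,1.2,0.1,0,0,0],
    [0.36,0,1.7,0.1,0,0,0],
    [0.36,0,1.95,0.1,0,0,0],
    [0.36,0,2.05,0.1,0,0,0],
    [0.36,0,2.05,0.1,0,0,0],
    [0.36,0,2.05,0.1,0,0,0]
  ]
}}

```text
time: 28.75
position: [0.4631, 0.2678, 0.2391]
tool_rot: [0.5, -0.5, 0.5, -0.5]
ft_force: [-0.3, -0.4, -1.3]
grip_width: 0.0398
```

Request:
{"api": "carry_out", "payload": {
  "moves": [
    [0.36,0,0.1,0,0,0,0],
    [0.36,0,0.2,0,0,0,0],
    [0.36,0,0.2,0,0,0,0]
  ]
}}

```text
time: 29.05
position: [0.4628, 0.2677, 0.2369]
tool_rot: [0.5, -0.5, 0.5, -0.5]
ft_force: [1.0, 0.0, -2.1]
grip_width: 0.0396
```

Request:
{"api": "carry_out", "payload": {
  "moves": [
    [0.36,0,0.1,0,0,0,0],
    [0.36,0,0.2,0,0,0,0],
    [0.36,0,0.2,0,0,0,0]
  ]
}}

```text
time: 29.35
position: [0.463, 0.2678, 0.2353]
tool_rot: [0.5, -0.5, 0.5, -0.5]
ft_force: [-0.8, -0.6, 1.1]
grip_width: 0.0394
```

```bash
python3 - <<'E'
from path import *
p,r,o=pose();print(p,o["time"],o["ft_force"],o["grip_width"],o["moment"])
E
```

```text
[0.463  0.2678 0.2353] 29.35 [-0.8498 -0.5724  1.0767] 0.03938986744263282 [-0.103   0.2091  0.0103]
```

Request:
{"api": "carry_out", "payload": {
  "moves": [
    [0.46,0,0,0,0,0,0],
    [0.48,0,0,0,0,0,0],
    [0.5,0,0,0,0,0,0],
    [0.54,0,0,0,0,0,0],
    [0.6,0,0,0,0,0,0],
    [0.7,0,0,0,0,0,0],
    [0.8,0,0,0,0,0,0],
    [0.85,0,0,0,0,0,0],
    [0.85,0,0,0,0,0,0]
  ],
  "force": 10
}}

```text
time: 30.25
position: [0.4629, 0.2677, 0.235]
tool_rot: [0.5, -0.5, 0.5, -0.5]
ft_force: [0.0, -0.8, 1.2]
grip_width: 0.0719
```

```bash
python3 - <<'E'
from path import *
p,r,o=pose();print(p,o["time"],o["ft_force"],o["grip_width"])
im=robot.camera("scene");crop(im,400,540,110,250,5,"pics/s17.png")
E
```

```text
[0.4629 0.2677 0.235 ] 30.25 [ 0.0441 -0.7949  1.1613] 0.0719221300490099
```

View pics/s17.png

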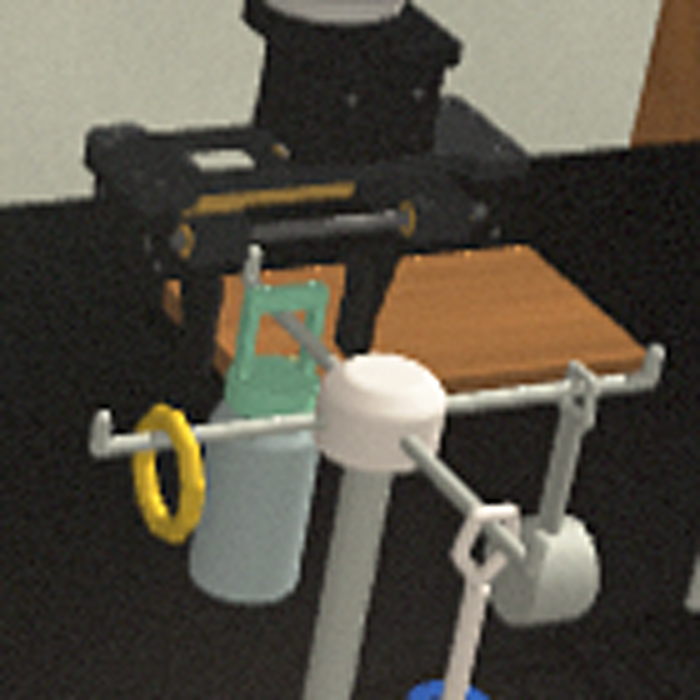

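Hanging on the hook. I'll lift clear and let it settle.

Request:
{"api": "carry_out", "payload": {
  "moves": [
    [0.9,0,-0.5,0,0,0,0],
    [0.9,0,-2,0,0,0,0],
    [0.9,0,-4,0,0,0,0],
    [0.9,0,-6.5,0,0,0,0],
    [0.9,0,-9.5,0,0,0,0],
    [0.9,0,-13,0,0,0,0],
    [0.9,3,-16,-3,0,0,0],
    [0.9,7,-18,-5,0,0,0],
    [0.9,12,-18,-6,0,0,0],
    [0.9,17,-18,-6,0,0,0],
    [0.9,22,-18,-6,0,0,0],
    [0.9,27,-18,-6,0,0,0],
    [0.9,32,-18,-6,0,0,0],
    [0.9,36,-18,-6,0,0,0],
    [0.9,36,-18,-6,0,0,0],
    [0.9,36,-18,-6,0,0,0],
    [0.9,36,-18,-6,0,0,0]
  ]
}}

```text
time: 32.0
position: [0.4025, -0.0912, 0.4152]
tool_rot: [-0.5, 0.5, -0.5, 0.5]
ft_force: [0.3, 1.6, -0.2]
grip_width: 0.0784
```

```bash
python3 - <<'E'
from path import *
p,r,o=pose();print(p,o["time"],o["ft_force"])
im=robot.camera("scene");cv2.imwrite("pics/s18f.png",im[:,:,::-1]);crop(im,390,550,130,310,4,"pics/s18.png")
im=robot.camera("top");cv2.imwrite("pics/t18f.png",im[:,:,::-1]);crop(im,40,230,170,350,4,"pics/t18.png")
E
```

```text
[ 0.4025 -0.0912  0.4152] 32.0 [ 0.3408  1.5605 -0.1507]
```

View pics/s18.png

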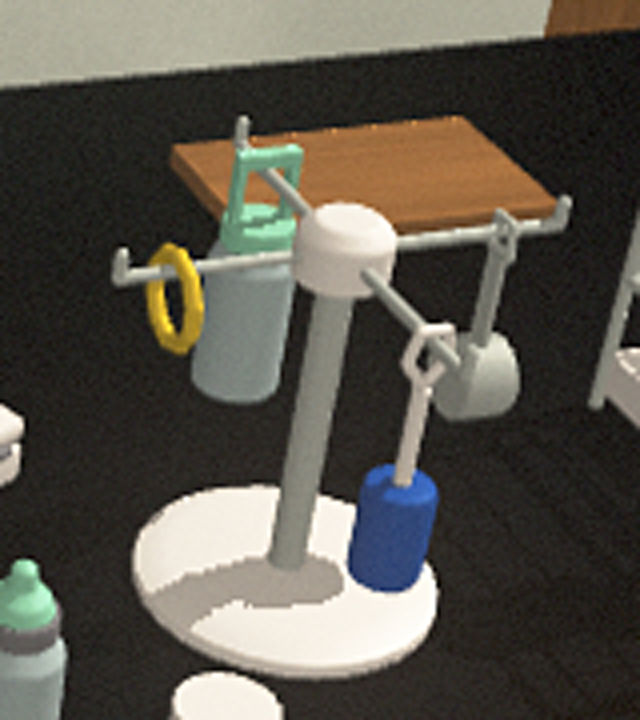

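View pics/t18f.png

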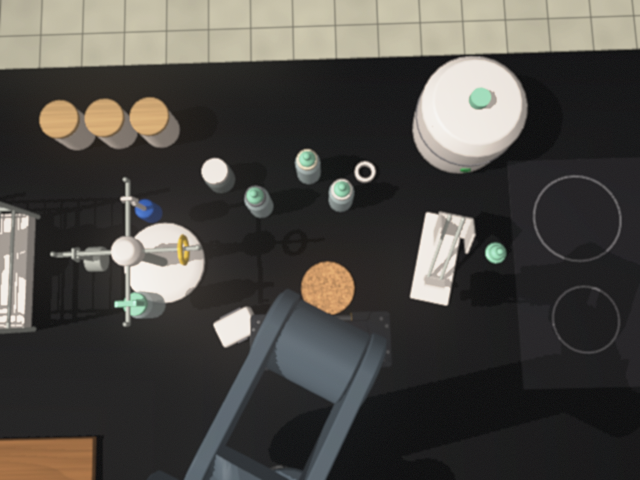

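View pics/t18.png

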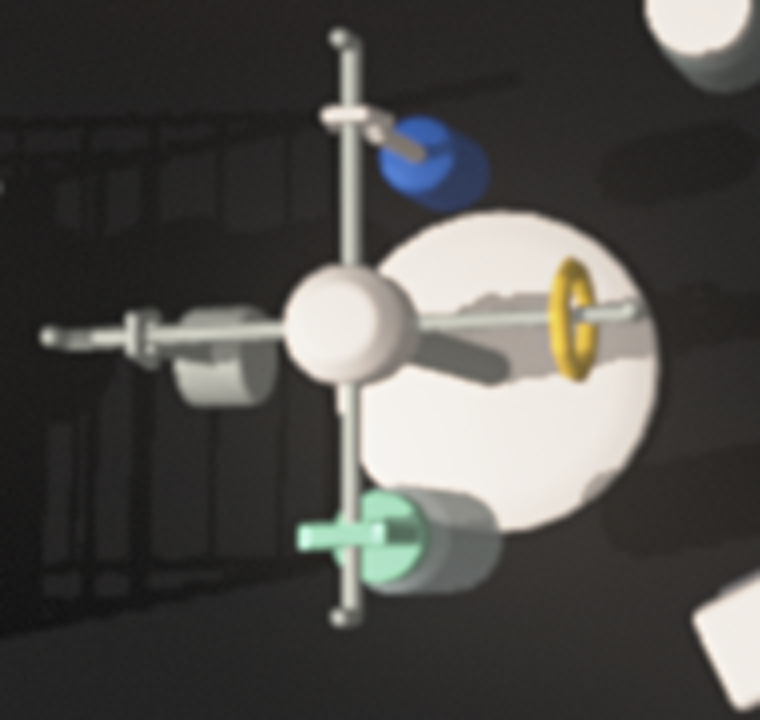

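```bash
python3 - <<'E'
from path import *
T={'top':{'e':(126.25,324.25),'b':(125,179.5),'s':(51.8,254),'r':(197.5,247)},'scene':{'e':(390+242/4,130+121/4),'r':(390+120/4,130+255/4),'s':(390+566/4,130+203/4)}}
off={'e':0,'s':-np.pi/2,'r':np.pi/2,'b':np.pi}
def f(x):
    r=[]
    for n in T:
        for k in T[n]:
            a=x[2]+off[k]; r+=list(proj(n,[x[0]-.135*np.cos(a),x[1]-.135*np.sin(a),.253])[0]-T[n][k])
    return r
s=least_squares(f,[.56,.268,0]);print("car",s.x,np.degrees(s.x[2]),s.fun.round(1))
for i in range(8): robot.camera("top")
a=robot.camera("scene");b=robot.camera("top")
d1=cv2.absdiff(cv2.GaussianBlur(a[:,:,::-1],(5,5),0),cv2.GaussianBlur(cv2.imread("pics/s18f.png"),(5,5),0))[130:260,400:540].max();d2=cv2.absdiff(cv2.GaussianBlur(b[:,:,::-1],(5,5),0),cv2.GaussianBlur(cv2.imread("pics/t18f.png"),(5,5),0))[170:340,40:220].max();print(d1,d2)
# bystanders vs start
c=cv2.absdiff(cv2.GaussianBlur(b[:,:,::-1],(5,5),0),cv2.GaussianBlur(cv2.imread("pics/top0.png"),(5,5),0)).max(2)
for n,(x,y) in dict(fa=(307,165),fb=(259,202),fc=(342,195),coll=(365,172),nip=(496,253),jar=(218,175),case=(235,322)).items(): print(n,(c[y-14:y+14,x-14:x+14]>40).sum())
print(robot.get_obs()["time"])
E
```

```text
car [0.5633 0.2697 0.0213] 1.2185821736201932 [-1.4 -0.3 -0.4 -0.6  0.3 -0.3  0.1 -0.4 -0.5 -0.2 -0.3 -0.7 -1.2 -1. ]
5 2
fa 0
fb 0
fc 0
coll 0
nip 74
jar 0
case 0
32.6
```

```bash
python3 -c "
from rig import robot
print(robot.hand_in(),robot.get_obs()['time'])"
```

```text
the job is handed in; nothing more can be done
the job is handed in; nothing more can be done
```

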